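# Snap a terminal cap home with the bench pliers

### The job

Slide the terminal plate, with its loose cap riding on the stud, into the bed of the bench-held snap pliers until it rests gently against the end stop, and let go of it. Then press the pliers' upper handle down until the cap clicks home on its stud, stopping at the click so that the cap is not crushed, and let the handle spring fully open again, leaving the plate in the bed. Press the cap only with the pliers, never with the fingers, and do not disturb the other things on the bench.

Things in the scene. Friction and masses are not known exactly. Their poses are not given: they have to be found in the camera images.
- pliers: nutcracker-style steel pliers bolted to the bench, handles to -x, hinge to +x (axis parallel to y, 80 mm away, 64 mm above the bench), z up. Origin on the bench straight below the jaw pad. The lower jaw is a flat bed, top 6 mm above the bench, y = -62 to +30 mm, 54 mm wide (x). Work goes in along +y
- seat (a point): point on the bed's top face straight below the jaw pad: the plate's origin comes here when the plate is fully in (moved in along the pliers' +y)
- mouth (a point): point on the bed's top face where it begins, 62 mm before the seat (pliers' -y). Two rails 12 mm high guide the work: inner faces about 68 mm apart here, narrowing to 48 mm apart from 38 mm before the seat onwards
- end_stop: sprung, rubber-faced upright lip across the far end of the bed, its face 22 mm beyond the seat (pliers' +y), its top 16 mm above the bed. Origin as the pliers'. It gives at 3 N, 1.5 N per mm, for 5 mm at most and springs back; more than 20 N on it is ramming
- lever: upper arm of the pliers, 22 mm wide, origin on the hinge axis. A domed brass pad hangs from it 80 mm from the hinge, on an adjusting screw set anywhere within 24 mm and not measured: so the handle height of the click is not known beforehand (about 25 to 105 mm below open). A spring holds it open, pad 4 mm or more above the loose cap; it turns down by up to 0.56 rad
- lever_grip (a point): middle of the top of the upper handle's rubber grip (85 mm long, 30 wide), 215 mm from the hinge, 147 mm above the bench when open. Press it down here with shut fingers: 1 to 3 N until the pad meets the cap, then in 10 to 15 mm more it rises to 8 to 14 N and drops by over 5 N at the click. Some 6 mm further the pad meets the seated cap again, 1.5 N per mm: 16 N at the grip (40 N at the pad) crushes it
- plate: grey plastic terminal plate, loose, paddle-shaped, 8 mm thick, 0.1 to 0.2 kg. Origin on the underside below the axis of its brass stud. Head 44 mm wide (x), y = -38 to +22 mm; a tongue 20 mm wide runs on to y = -110 mm and carries a raised block. +y points to the head's front edge, which goes into the pliers first
- block (a point): middle of the top of the raised block on the plate's tongue, the place to grip: 92 mm behind the stud (-y); 20 mm wide (x), 32 mm long (y), top 26 mm above the plate's underside, sides upright down to the underside
- cap: round black snap cap, 34 mm wide, 22 mm tall, loose on the plate's stud. Origin at the centre of its lower rim. Before the click the rim rides about 16 mm above the plate's underside; clicked home it lies on the plate, 8 mm above the underside. It falls off if the plate is tipped over
- meter: black handheld multimeter, 140x75x34 mm, lying flat; not to be disturbed. Origin at its underside
- bottle: clear water bottle, 60 mm wide, 170 mm tall; not to be disturbed. Origin at its underside
- driver: screwdriver with blue handle, 170 mm long; not to be disturbed. Origin at its underside (lies along x)
- lampholder: white ceramic lampholder, foot 60 mm wide, 34 mm tall; not to be disturbed. Origin at its underside
- relay: small black relay, 28x22x20 mm; not to be disturbed. Origin at its underside
- switch_plate: white wall switch plate, 86x86x10 mm; not to be disturbed. Origin at its underside
- coil_former: white plastic coil former, upright cylinder 28 mm wide and 28 mm tall; not to be disturbed. Origin at its underside
Not all that is in view belongs to the job. What is meant by the plate is not blue or brown, and is the larger of those in its own colour.

How it is judged:
By the outcome, as a careful person would: the job done as asked, in the order asked, and still so for the second after the job is handed in, with the robot touching nothing.
It also fails if it takes over 67 s, if anything falls off the work surface, if the arm or the gripper's body presses on something with over 40 N, if the wrist force passes 120 N, or if a joint passes its speed limit or range.

### The arm

A 7-joint arm with a two-finger parallel gripper is mounted at the origin on the work surface. World frame = base frame: x ahead of the robot, y to its left, z up, the work surface at z = 0. Lengths are in m, angles in rad, forces in N, time in s.
With the tool pointing down it reaches from about 0.4 to 0.85 m from the base axis. Payload 4.5 kg.
Tool frame: the origin (TCP) lies midway between the tips of the shut fingers; the grasp point (between the pads) lies 19 mm behind it; z points along the fingers, y is the direction in which the jaws open and shut (so a half turn about z gives the same grasp; the last joint's range is limited). The gripper opens to 88 mm and grips with 3 to 60 N. Pads are 18 mm wide; open, the fingers measure 123 mm over their backs; the gripper's body (75 mm by 187 mm) begins 45 mm behind the grasp point.
Start: joints at [1.242, 0.689, -0.195, 1.565, 0.157, 0.902, -0.215], TCP at [0.222, -0.584, 0.239] pointing down, gripper open.
Joint ranges: [-3.01, 3.01], [-0.46, 2.08], [-1.47, 1.51], [0.13, 2.56], [-1, 4.14], [0.04, 2.09], [-2.66, 2.66]. Speed limits (rad/s): [2.57, 2.57, 3.14, 3.14, 3.14, 3.14, 3.14].

### API

Orientations are given as a unit quaternion [x, y, z, w].
In Python, from plant import get_state, snapshot, finish_job, find_in gives the robot as it stands.
- The arm moves only by the shell command python3 -m creep 'ROWS' [OPENING] [FORCE]. ROWS is JSON, one flat list of numbers, 6 for each row, row after row: the shift along the tool's x, y, z in mm, then the turn, a rotation vector about the tool's x, y, z in degrees. In form: [tx, ty, tz, wx, wy, wz, tx, ty, tz, wx, wy, wz, ...]. A call has 1 to 5 rows; each row shifts and turns the pose as measured when the row begins, along the tool's axes as they then stand; what a row does not reach is not made up. A row lasts 1/12 s, in which the tool goes at most 41.7 mm and 7.16 degrees, less where a joint would pass 70% of its speed; a pose out of reach is approached as far as the arm can. A call is refused whole if a number of a shift passes 41.7 or a number of a turn 7.16, either way. A call with a gripper value outside its range is refused whole. OPENING is the finger opening in mm, from 0 to 88.1, set as the call begins (- or left out, the last holds). The fingers move at their own pace and stop on an object; FORCE is the grip in N (left out, the last holds). Time passes only in rows, so rows that do not move let the fingers close. It gives the time, the measured TCP pose, the force and the opening at its end, in the units of the state.
- get_state(): the state, without advancing time (a new reading comes with each control period).
- snapshot(name): name is "scene" or "top" or "wrist"; returns a dict with "color" (400x640x3 uint8, red, green, blue), "intrinsics" (3x3 intrinsics, pixels), "extrinsics" (4x4, takes a point from world to camera coordinates). Camera axes: x right, y down, z forward; pixel columns grow to the right and rows downward; lengths in m; the calibration is good to about 2 mm. A picture is of the moment at which its call begins. There is no depth.
- finish_job(): hands the job in, once; it reports no verdict.
Trained networks look in the newest picture that a camera, given by its name, has taken for a name from the list of things; names that differ only in an ending like _2 or _b are one class to them, and where a whole thing is asked for, a point or a joint stands for the part that bears it (a point fixed in the world has none). Each returns a list of dicts, best first, with "score" (0 to 1); they miss things now and then, are a little off and sometimes report something else, mostly with a low value. They report only what shows in the picture. A call takes as long as a camera call. They do not tell look-alikes from the thing itself.
- find_in(thing, camera): "xy" ([column, row] in pixels, amid what is visible of it).
The state is a dict: "clock": time; "q": joint angles; "qd": joint speeds; "joint_torque": joint torques, N m; "tool_pos": TCP position; "eef_rot": TCP orientation; "contact_force": force on the tool from outside, world axes, zero at the start; "moment": the same for the moment, N m; "opening": opening from 0.0 (shut) to 1.0 (fully open).
Only numpy, scipy, OpenCV 4.12 (cv2) and the standard library are available. Lean on these libraries where they do the work, as an engineer would, in place of code of your own. Each camera call takes 0.05 s, during which the arm holds its last target.

## Working session

There is one attempt and no reset: what is moved stays moved. The work goes in short steps, Python scripts to look and compute and a shell command to move; the robot and the scene stay as the last step left them, time stands still between calls to the robot, and variables do not carry over. Pictures are saved under pics/ and viewed, and the job is handed in when it is done.

```bash
ls; mkdir -p pics; python3 - <<'E'
from plant import *
import cv2
s=get_state();print({k:s[k] for k in('clock','tool_pos','eef_rot','contact_force','opening')})
for c in('scene','top','wrist'):
    p=snapshot(c);cv2.imwrite(f'pics/{c}0.png',p['color'][:,:,::-1])
    print(c,p['intrinsics'],p['extrinsics'])
    for t in('plate','block','cap','pliers','lever','lever_grip','end_stop','seat','mouth'):
        try: print(t,[( [round(v) for v in d['xy']],round(d['score'],2)) for d in find_in(t,c)][:5])
        except Exception as e: print(t,e)
E
```

```text
pics
{'clock': 0.0, 'tool_pos': array([ 0.22152385, -0.58375388,  0.23792188]), 'eef_rot': array([ 9.83583559e-01,  1.80450976e-01, -2.37011248e-04, -8.77910464e-04]), 'contact_force': array([-0.76513337,  0.3104726 ,  0.08791104]), 'opening': 1.0007018408613033}
scene [[381.51568155   0.         322.60989699]
 [  0.         381.51568155 200.06663293]
 [  0.           0.           1.        ]] [[ 7.11322922e-01  7.02864918e-01 -7.79103226e-04 -3.99953183e-01]
 [ 4.10432037e-01 -4.16270357e-01 -8.11335031e-01 -1.31158088e-01]
 [-5.70583248e-01  5.76801437e-01 -5.84580927e-01  1.40558239e+00]
 [ 0.00000000e+00  0.00000000e+00  0.00000000e+00  1.00000000e+00]]
plate [([202, 289], 0.98), ([194, 337], 0.88), ([191, 256], 0.82), ([269, 264], 0.71)]
block [([192, 256], 0.86), ([202, 292], 0.84), ([191, 343], 0.72), ([268, 265], 0.5), ([238, 234], 0.27)]
cap [([222, 281], 0.77), ([344, 205], 0.36)]
pliers [([350, 224], 0.91)]
lever [([346, 206], 0.58)]
lever_grip [([349, 203], 0.77)]
end_stop []
seat [([351, 226], 0.76)]
mouth [([350, 223], 0.83), ([350, 202], 0.69)]
top [[400.93895461   0. 
[... 568 characters left out ...]
299, 197], 0.85), ([303, 183], 0.74), ([384, 174], 0.2)]
lever_grip [([299, 198], 0.67)]
end_stop []
seat [([303, 185], 0.7), ([415, 218], 0.55), ([245, 266], 0.44)]
mouth [([301, 184], 0.9), ([191, 232], 0.45)]
wrist [[359.24339658   0.         319.24915278]
 [  0.         359.24339658 196.3654927 ]
 [  0.           0.           1.        ]] [[ 3.54472828e-01 -9.35066263e-01  3.12394957e-04 -6.25307641e-01]
 [-8.99280475e-01 -3.40815270e-01  2.74115997e-01 -3.75254202e-02]
 [-2.56210152e-01 -9.74476034e-02 -9.61696585e-01  3.89165109e-01]
 [ 0.00000000e+00  0.00000000e+00  0.00000000e+00  1.00000000e+00]]
plate []
block []
cap []
pliers []
lever []
lever_grip []
end_stop []
seat []
mouth []
```

View pics/scene0.png

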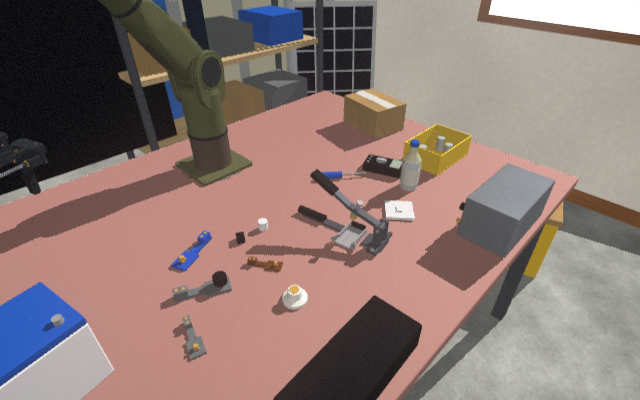

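View pics/top0.png

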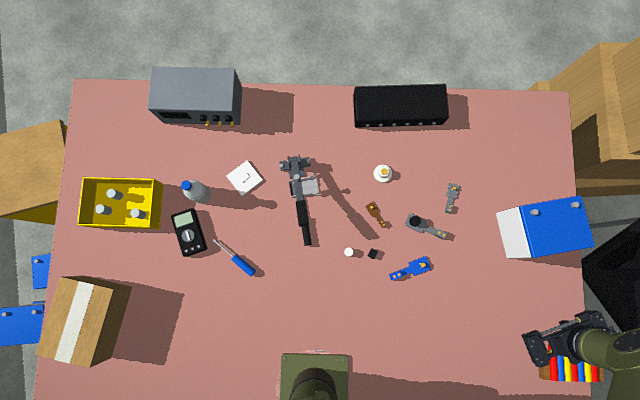

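```bash
python3 - <<'E'
import cv2
a=cv2.imread('pics/top0.png')[130:310,240:520]
cv2.imwrite('pics/top0c.png',cv2.resize(a,(784,504),interpolation=cv2.INTER_CUBIC))
a=cv2.imread('pics/scene0.png')[170:370,150:430]
cv2.imwrite('pics/scene0c.png',cv2.resize(a,(784,560),interpolation=cv2.INTER_CUBIC))
E
```

```text
(no output)
```

View pics/top0c.png

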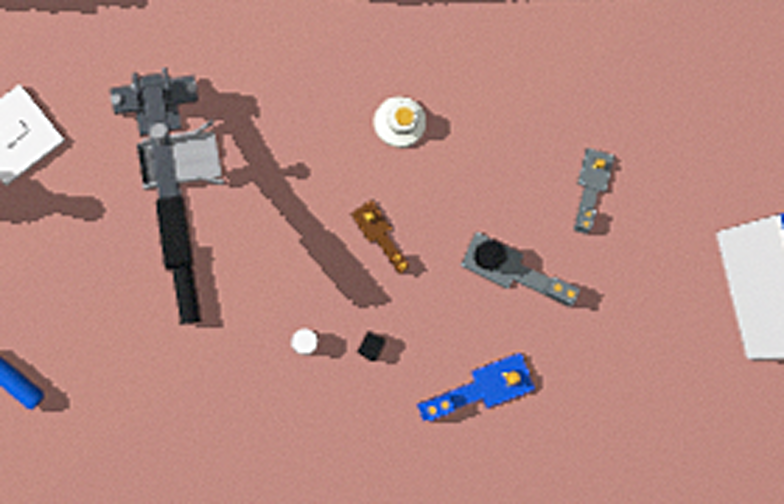

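View pics/scene0c.png

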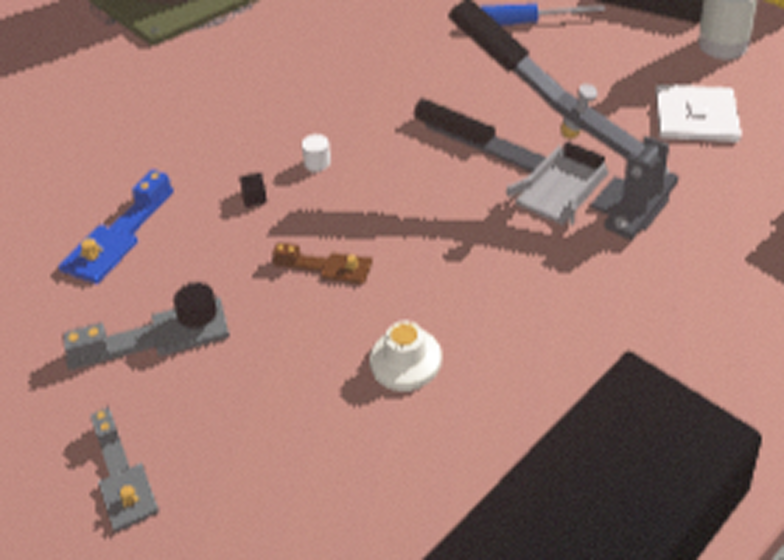

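The grey plate with the black cap is the job piece. It shows at about (428,228) in the top view and (202,289) in the scene view. The smaller grey plate at (452,196) is a decoy. The pliers open towards image right, so +y is roughly world +y.

```bash
cat > h.py <<'E'
from plant import *
import cv2,numpy as np
from scipy.spatial.transform import Rotation as R
def ray(p,uv):
    E=p['extrinsics'];K=p['intrinsics']
    d=E[:3,:3].T@np.linalg.solve(K,[uv[0],uv[1],1]);o=-E[:3,:3].T@E[:3,3]
    return o,d
def onz(p,uv,z):
    o,d=ray(p,uv);return o+d*(z-o[2])/d[2]
def proj(p,X):
    X=np.atleast_2d(X);c=X@p['extrinsics'][:3,:3].T+p['extrinsics'][:3,3];u=c@p['intrinsics'].T;return u[:,:2]/u[:,2:]
def tri(obs):
    A=0;b=0
    for p,uv in obs:
        o,d=ray(p,uv);d=d/np.linalg.norm(d);M=np.eye(3)-np.outer(d,d);A=A+M;b=b+M@o
    return np.linalg.solve(A,b)
def save(c,name,crop=None,k=1,pts=None):
    p=snapshot(c);a=p['color'][:,:,::-1].copy()
    x0,y0,x1,y1=crop or (0,0,640,400)
    a=cv2.resize(a[y0:y1,x0:x1],None,fx=k,fy=k,interpolation=cv2.INTER_CUBIC)
    if pts is not None:
        for u,v in proj(p,pts): cv2.circle(a,(int((u-x0+.5)*k),int((v-y0+.5)*k)),2,(0,255,0),-1)
    cv2.imwrite(f'pics/{name}.png',a);return p
def axes():
    s=get_state();return R.from_quat(s['eef_rot']).as_matrix(),np.array(s['tool_pos']),s
E
python3 - <<'E'
from h import *
np.set_printoptions(precision=4,suppress=True)
t=snapshot('top');s=snapshot('scene')
T=lambda x,y:(240+x/2.8-.5,130+y/2.8-.5)
S=lambda x,y:(150+x/2.8-.5,170+y/2.8-.5)
print('captop',onz(t,T(491,252),.038),onz(s,S(196,294),.038),tri([(t,T(491,252)),(s,S(196,294))]))
print('block',onz(t,T(565,290),.026),onz(s,S(85,335),.026))
print('hinge/end lever', )
for n,a,b in [('upper handle end',T(188,321),S(462,8)),('grip joint',T(173,197),S(522,55)),('screw top',T(159,131),S(588,92)),('bed near R',T(222,178),None),('bed far R',T(217,136),None)]:
    print(n,tri([(t,a),(s,b)]) if b else onz(t,a,.006))
R_,p,st=axes();print(R_,p)
E
```

```text
captop [ 0.521  -0.3066  0.038 ] [ 0.518  -0.3056  0.038 ] [ 0.5205 -0.3064  0.0404]
block [ 0.4811 -0.3929  0.026 ] [ 0.4806 -0.3913  0.026 ]
hinge/end lever
upper handle end [0.4478 0.0479 0.1364]
grip joint [0.5613 0.0504 0.1328]
screw top [0.6339 0.0671 0.117 ]
bed near R [ 0.6036 -0.0014  0.006 ]
bed far R [0.6534 0.0056 0.006 ]
[[ 0.9349  0.3549  0.0001]
 [ 0.3549 -0.9349 -0.    ]
 [ 0.0001  0.0001 -1.    ]] [ 0.2218 -0.5843  0.2387]
```

```bash
python3 - <<'E'
from h import *
np.set_printoptions(precision=4,suppress=True)
w=snapshot('wrist');R_,p,st=axes()
o,d=ray(w,(320,200));print('cam in tool',R_.T@(o-p),R_.T@d)
# required shift to above block at z .15
print(R_.T@(np.array([.481,-.392,.15])-p))
E
```

```text
cam in tool [ 0.0703  0.0002 -0.146 ] [-0.2839  0.0022  0.9589]
[ 0.3106 -0.0878  0.0887]
```

View pics/wrist0.png

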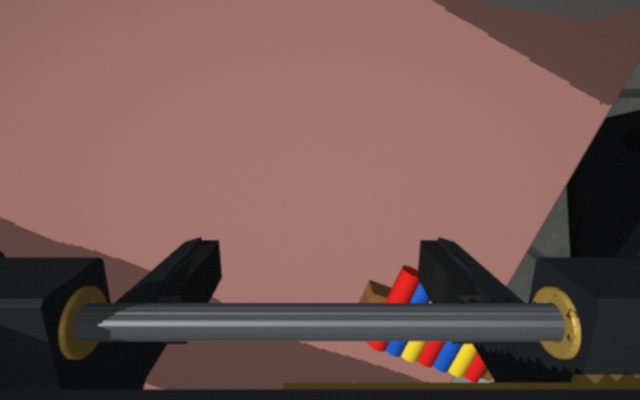

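The wrist view shows only bare bench. Image up is tool +x. I'll move to above the block, then turn.

```bash
python3 -m creep '[39,-11,5,0,0,0,39,-11,5,0,0,0,39,-11,5,0,0,0,39,-11,5,0,0,0]' 70 20; python3 -m creep '[39,-11,5,0,0,0,39,-11,5,0,0,0,39,-11,5,0,0,0,38,-11,5,0,0,0]'; python3 -m creep '[0,0,0,0,0,-7,0,0,0,0,0,-7,0,0,0,0,0,-7,0,0,0,0,0,-7,0,0,0,0,0,-7]'; python3 -m creep '[0,0,0,0,0,-7,0,0,0,0,0,-3,0,0,0,0,0,0]'
python3 - <<'E'
from h import *
np.set_printoptions(precision=4,suppress=True)
w=save('wrist','w1');R_,p,st=axes();print(p,R_,st['q'])
for t in('plate','block','cap'): print(t,[(d['xy'],round(d['score'],2)) for d in find_in(t,'wrist')][:3])
E
```

```text
clock: 1.98
tool_pos: [0.3437, -0.4968, 0.2181]
eef_rot: [0.986, 0.168, -0.004, 0.004]
contact_force: [0.1, -0.7, -0.5]
opening: 0.795
clock: 2.32
tool_pos: [0.4795, -0.4008, 0.196]
eef_rot: [0.986, 0.167, -0.004, 0.005]
contact_force: [0.5, -1.4, 0.6]
opening: 0.797
clock: 2.73
tool_pos: [0.4953, -0.3845, 0.1947]
eef_rot: [0.886, 0.464, -0.0, 0.002]
contact_force: [-0.6, -0.6, -0.5]
opening: 0.797
clock: 2.98
tool_pos: [0.4957, -0.3842, 0.1946]
eef_rot: [0.84, 0.543, -0.0, 0.002]
contact_force: [-0.1, 0.4, 0.1]
opening: 0.797
[ 0.4957 -0.3842  0.1946] [[ 0.412   0.9112  0.0022]
 [ 0.9112 -0.412  -0.0042]
 [-0.0029  0.0037 -1.    ]] [ 0.7853  0.7577 -0.3662  1.6019  0.3399  0.8414 -0.1414]
plate [([452.3, 171.3], 0.94), ([158.0, 141.6], 0.78)]
block [([449.9, 174.6], 0.91), ([308.5, 124.0], 0.7), ([156.0, 141.8], 0.64)]
cap [([307.6, 81.9], 0.89)]
```

View pics/w1.png

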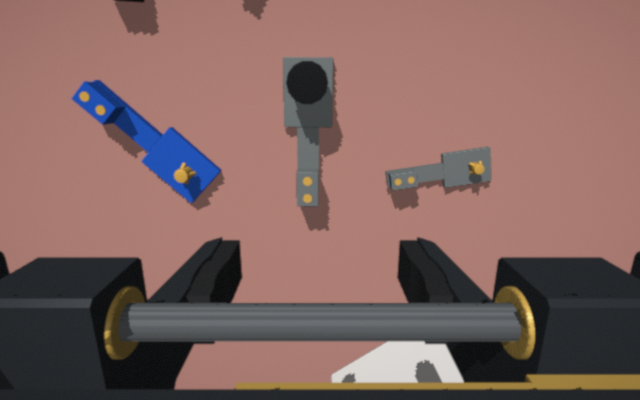

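The wrist view shows the plate almost upright below the head: block top centre at about (307,189), cap at (307,82). The small grey decoy sits to the right, at (450,170).

```bash
python3 - <<'E'
from h import *
np.set_printoptions(precision=4,suppress=True)
w=snapshot('wrist');R_,p,st=axes()
b=onz(w,(307.5,188.5),.026);c=onz(w,(307,81.5),.038);e=c-b
print(b,c,np.linalg.norm(e[:2]),np.degrees(np.arctan2(e[1],e[0])),'toolx',np.degrees(np.arctan2(R_[1,0],R_[0,0])))
print(R_.T@(np.array([b[0],b[1],.06])-p)*1e3)
E
```

```text
[ 0.4813 -0.3917  0.026 ] [ 0.52   -0.3083  0.038 ] 0.09194783757491286 65.12879825574383 toolx 65.65186757581944
[-12.2781 -10.5063 134.6573]
```

```bash
python3 -m creep '[-6,-5,33,0,0,0.5,-6,-5,33,0,0,0,0,0,33,0,0,0,0,0,33,0,0,0,0,0,0,0,0,0]' 50
python3 - <<'E'
from h import *
np.set_printoptions(precision=4,suppress=True)
w=save('wrist','w2');R_,p,st=axes();print(p)
print(R_.T@(np.array([.4813,-.3917,.006])-p)*1e3)
E
```

```text
clock: 3.65
tool_pos: [0.4859, -0.3945, 0.0622]
eef_rot: [0.844, 0.536, 0.001, 0.008]
contact_force: [-0.5, 1.0, 0.2]
opening: 0.57
[ 0.4875 -0.3952  0.0651]
[ 0.9623 -8.2334 58.9092]
```

View pics/w2.png

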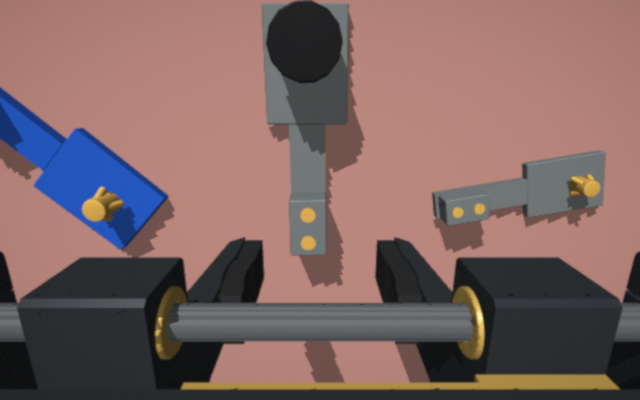

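The block is now at about (308,226), roughly 10 px left of the finger centre line at (319). I'll compute the residual, including tilt.

```bash
cat >> h.py <<'E'
np.set_printoptions(precision=4,suppress=True)
def need(xyz,yaw):
    R_,p,s=axes();y=np.radians(yaw);c,n=np.cos(y),np.sin(y)
    G=np.array([[c,n,0],[n,-c,0],[0,0,-1.]])
    xyz=np.array([p[i] if xyz[i] is None else xyz[i] for i in range(3)])
    print('t=%.2f'%s['clock'],'pos',p,'mm',np.round(R_.T@(xyz-p)*1e3,1),'deg',np.round(np.degrees(R.from_matrix(R_.T@G).as_rotvec()),2),'F',np.round(s['contact_force'],1),'op',round(s['opening']*88.1,1))
E
python3 - <<'E'
from h import *
w=snapshot('wrist');print(onz(w,(308,226),.026),onz(w,(305,40),.038))
need((.4813,-.3917,.006),65.1)
E
```

```text
[ 0.4827 -0.3927  0.026 ] [ 0.5218 -0.3086  0.038 ]
t=3.75 pos [ 0.4894 -0.3961  0.0675] mm [  0.9 -10.6  61.2] deg [ 1.35  0.39 -0.21] F [0.7 0.2 0.7] op 50.3
```

```bash
python3 -m creep '[0,-5,0,0.7,0.2,0,0,-5,0,0.6,0.2,0,0,0,0,0,0,0]'; python3 - <<'E'
from h import *
for i in range(3):
    need((.482,-.392,.006),65.1)
    snapshot('wrist')
E
```

```text
clock: 4.0
tool_pos: [0.4832, -0.3931, 0.0733]
eef_rot: [0.844, 0.536, 0.002, 0.003]
contact_force: [0.1, -0.5, 1.0]
opening: 0.566
t=4.00 pos [ 0.4832 -0.3931  0.0733] mm [ 0.5 -2.  67.3] deg [ 0.45  0.02 -0.23] F [ 0.1 -0.5  1. ] op 49.8
t=4.05 pos [ 0.4839 -0.3933  0.0736] mm [ 0.4 -2.9 67.6] deg [ 0.55  0.03 -0.23] F [-0.3 -0.   0.4] op 49.8
t=4.10 pos [ 0.4839 -0.3933  0.0732] mm [ 0.4 -2.9 67.2] deg [ 0.54  0.02 -0.22] F [ 0.6 -0.2  0.1] op 49.7
```

```bash
python3 -m creep '[0,-2,18,0.3,0,-0.2,0,-1,18,0.2,0,0,0,0,12,0,0,0,0,0,6,0,0,0,0,0,0,0,0,0]'; python3 - <<'E'
from h import *
need((.482,-.392,.006),65.1)
snapshot('wrist')
need((.482,-.392,.006),65.1)
E
```

```text
clock: 4.57
tool_pos: [0.4838, -0.3937, 0.0205]
eef_rot: [0.843, 0.538, 0.001, 0.004]
contact_force: [0.0, 0.1, 0.4]
opening: 0.57
t=4.57 pos [ 0.4838 -0.3937  0.0205] mm [ 0.8 -2.5 14.5] deg [ 0.43  0.09 -0.05] F [0.  0.1 0.4] op 50.2
t=4.62 pos [ 0.484  -0.3938  0.021 ] mm [ 0.8 -2.7 15. ] deg [ 0.46  0.09 -0.04] F [0.2 0.6 0.1] op 49.7
```

```bash
python3 -m creep '[1,-2,8,0.3,0,0,0,-1,6,0.2,0,0,0,0,1,0,0,0,0,0,0,0,0,0]'; python3 - <<'E'
from h import *
need((.482,-.392,.006),65.1)
w=save('wrist','w3')
need((.482,-.392,.006),65.1)
E
```

```text
clock: 4.95
tool_pos: [0.4829, -0.3922, 0.0064]
eef_rot: [0.843, 0.538, -0.0, 0.001]
contact_force: [0.7, -0.6, 0.0]
opening: 0.568
t=4.95 pos [ 0.4829 -0.3922  0.0064] mm [-0.2 -0.8  0.4] deg [ 0.09  0.1  -0.05] F [ 0.7 -0.6  0. ] op 50.0
t=5.00 pos [ 0.4828 -0.3922  0.0065] mm [-0.2 -0.8  0.5] deg [ 0.09  0.11 -0.05] F [ 1.1  0.4 -0.6] op 50.1
```

View pics/w3.png

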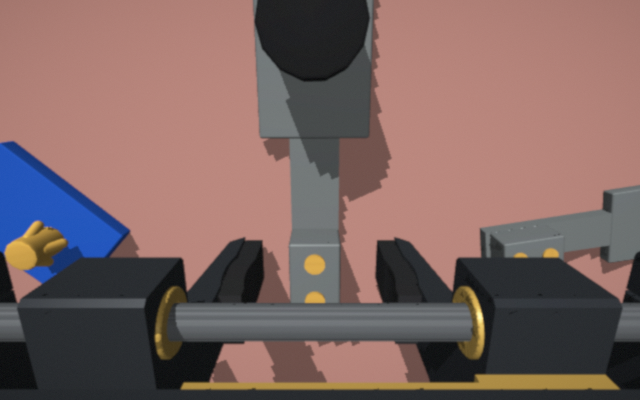

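The block is between the fingers and about 1 mm off centre. I'll close on it.

```bash
python3 -m creep '[0,-1,0,0,0,0,0,0,0,0,0,0,0,0,0,0,0,0,0,0,0,0,0,0,0,0,0,0,0,0]' 16 25;python3 -m creep '[0,0,0,0,0,0,0,0,0,0,0,0]'; python3 - <<'E'
from h import *
w=save('wrist','w4')
need((.482,-.392,.006),65.1)
print(onz(w,(315,20),.038))
E
```

```text
clock: 5.42
tool_pos: [0.4822, -0.3922, 0.0075]
eef_rot: [0.843, 0.538, -0.0, 0.002]
contact_force: [-0.8, 0.2, -1.2]
opening: 0.226
clock: 5.58
tool_pos: [0.4823, -0.3922, 0.0076]
eef_rot: [0.843, 0.538, -0.0, 0.002]
contact_force: [-0.3, -0.2, -0.8]
opening: 0.224
t=5.63 pos [ 0.4823 -0.3922  0.0076] mm [ 0.1 -0.3  1.5] deg [ 0.18  0.12 -0.07] F [-0.2 -0.4 -0.8] op 19.5
[ 0.5195 -0.3091  0.038 ]
```

View pics/w4.png

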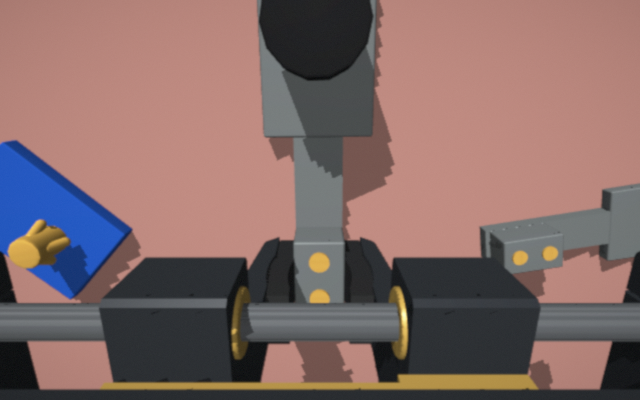

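The plate is gripped (19.5 mm opening, cap still on the stud). Before lifting, I'll fix the pliers' pose and the nearby objects.

```bash
python3 - <<'E'
from h import *
t=save('top','t5',(270,140,350,260),6.6);s=save('scene','s5',(290,160,400,260),7)
for n in('lampholder','relay','coil_former'):
    for c,p in(('top',t),('scene',s)):
        print(n,c,[(np.round(onz(p,d['xy'],.015),3),round(d['score'],2)) for d in find_in(n,c)][:2])
E
```

```text
lampholder top [(array([ 0.673, -0.212,  0.015]), 0.58)]
lampholder scene [(array([ 0.515, -0.333,  0.015]), 0.43)]
relay top [(array([0.574, 0.065, 0.015]), 0.51), (array([ 0.41 , -0.172,  0.015]), 0.46)]
relay scene [(array([ 0.417, -0.173,  0.015]), 0.66)]
coil_former top [(array([ 0.421, -0.103,  0.015]), 0.65)]
coil_former scene [(array([ 0.419, -0.1  ,  0.015]), 0.56)]
```

View pics/t5.png

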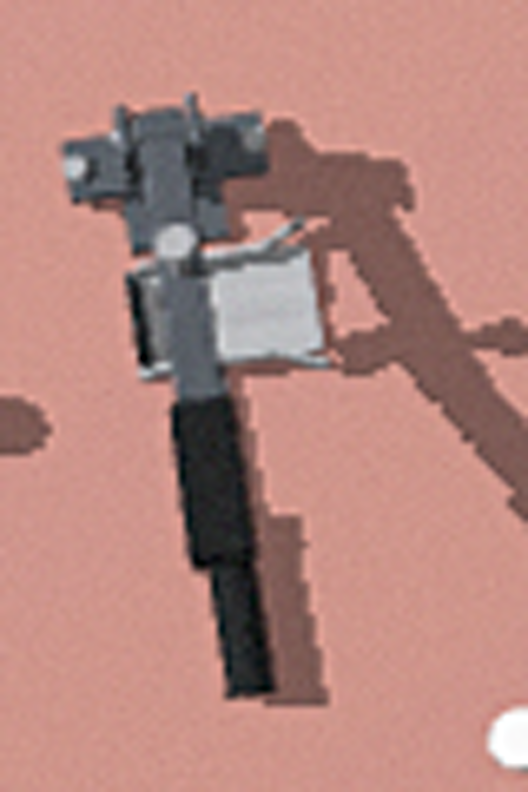

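View pics/s5.png

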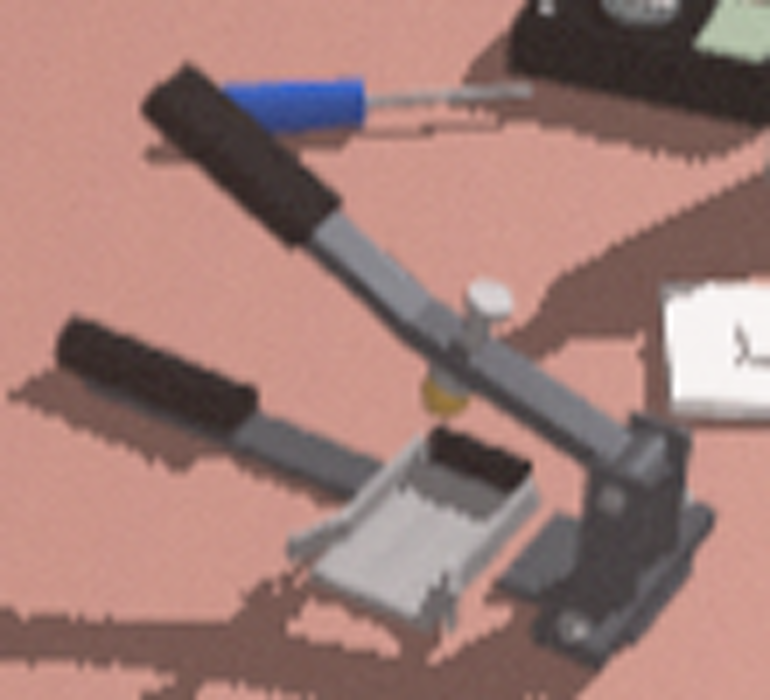

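```bash
python3 - <<'E'
from h import *
from scipy.optimize import least_squares
t=snapshot('top');s=snapshot('scene')
T=lambda x,y:(270+x/6.6-.5,140+y/6.6-.5)
S=lambda x,y:(290+x/7-.5,160+y/7-.5)
obs=[(t,T(315,302),(0,-62,6)),(t,T(213,483),(-135,0,147)),(t,T(136,322),(0,24,22)),
(s,S(367,600),(0,-62,6)),(s,S(480,447),(0,22,22)),(s,S(238,152),(-135,0,145)),
(s,S(315,577),(-25,-62,6)),(s,S(418,623),(25,-62,6)),(s,S(430,428),(-24,22,22)),(s,S(532,465),(24,22,22)),
(t,T(305,250),(25,-62,6)),(t,T(326,355),(-25,-62,6))]
def W(q,L):
    c,n=np.cos(q[2]),np.sin(q[2]);x,y,z=np.array(L)/1e3
    return np.array([q[0]+c*x-n*y,q[1]+n*x+c*y,z])
f=lambda q:np.concatenate([proj(p,W(q,L))[0]-uv for p,uv,L in obs])
r=least_squares(f,[.62,.06,.1],loss='soft_l1');print(r.x,np.degrees(r.x[2]));print(r.fun.reshape(-1,2).round(1))
for L in((0,-62,6),(-135,0,147)):print(W(r.x,L))
E
```

```text
[0.622 0.066 0.157] 8.995701459254617
[[-0.1 -0.7]
 [ 0.  11.1]
 [ 0.6 -1.2]
 [-0.1 -0.9]
 [ 0.1  0.6]
 [-8.4 -5.1]
 [-0.2 -1.1]
 [ 0.4 -0.5]
 [ 0.1  0.3]
 [-0.   1.2]
 [ 0.4 -0.2]
 [-0.8 -1.3]]
[0.6317 0.0048 0.006 ]
[0.4886 0.0449 0.147 ]
```

```bash
python3 - <<'E'
from h import *
t=snapshot('top');s=snapshot('scene')
T=lambda x,y:(270+x/6.6-.5,140+y/6.6-.5)
S=lambda x,y:(290+x/7-.5,160+y/7-.5)
q=(.622,.066,.157);c,n=np.cos(q[2]),np.sin(q[2])
for n_,a,b in(('far',T(224,567),S(168,85)),('near',T(202,400),S(322,222)),('screw',T(177,242),S(490,298))):
    X=tri([(t,a),(s,b)]);d=X[:2]-q[:2];print(n_,X,'local',c*d[0]+n*d[1],-n*d[0]+c*d[1],proj(t,X)-a,proj(s,X)-b)
E
```

```text
far [0.4841 0.0409 0.1593] local -0.1401685927122056 -0.003204712950150502 [[-0.443  -0.4035]] [[-0.608   0.0721]]
near [0.5604 0.0527 0.1247] local -0.06292654372305466 -0.0034672489114494307 [[0.094  0.0911]] [[ 0.1398 -0.0205]]
screw [0.634  0.067  0.1181] local 0.011967578160256337 -0.0009154601219965979 [[-0.0036 -0.0038]] [[-0.0059  0.001 ]]
```

```bash
python3 - <<'E'
from h import *
q=(.622,.066,.157);c,n=np.cos(q[2]),np.sin(q[2])
W=lambda x,y,z:(q[0]+(c*x-n*y)/1e3,q[1]+(n*x+c*y)/1e3,z/1e3)
P=[W(-118,0,147),W(-157,15,163),W(-157,-15,163),W(-79,15,131),W(-79,-15,131),W(80,0,64),W(80,30,64),W(80,-30,64),W(0,-62,6),W(24,22,22),W(-24,22,22),W(-34,-62,18),W(34,-62,18),W(24,-38,18),W(-24,-38,18),W(0,0,60)]
save('top','t6',(270,140,350,260),5,P);save('scene','s6',(290,160,400,260),6,P)
a=cv2.imread('pics/t6.png');b=cv2.imread('pics/s6.png');
o=np.zeros((600,800,3),np.uint8);b=cv2.resize(b,(400,364));o[:600,:400]=a[:600,:400];o[:364,400:]=b
cv2.imwrite('pics/ts6.png',o)
E
```

```text
(no output)
```

View pics/ts6.png

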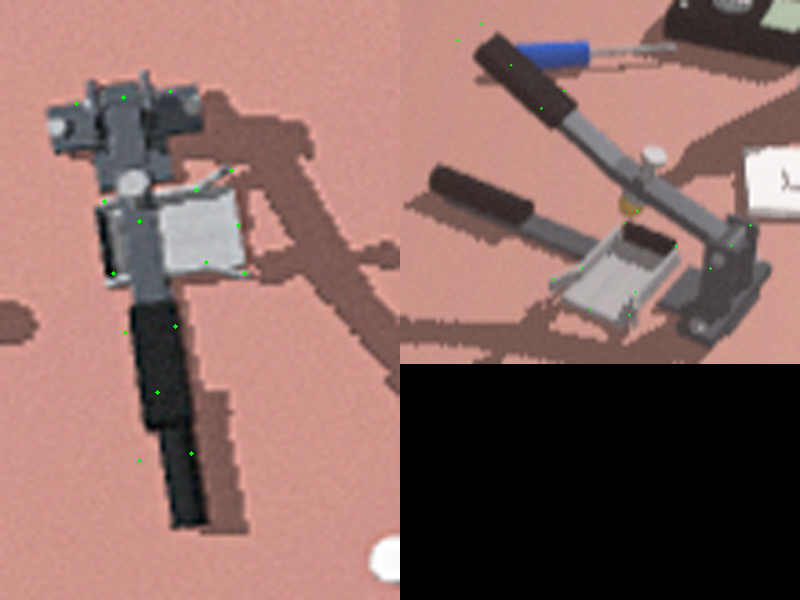

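The bed, rails and end stop fit the projected model, with the pliers at (0.622, 0.066) and a yaw of about 9°. The grip shows about 17 mm nearer the hinge than the nominal figure, so I'll use the measured position. Now I lift gently.

```bash
python3 -m creep '[0,0,-4,0,0,0,0,0,-8,0,0,0,0,0,-12,0,0,0,0,0,-12,0,0,0,0,0,-12,0,0,0]' - 45;python3 -m creep '[0,0,-10,0,0,0,0,0,-5,0,0,0,0,0,0,0,0,0]'; python3 - <<'E'
from h import *
w=save('wrist','w7')
need((.6464,-.088,.068),65.1)
E
```

```text
clock: 6.75
tool_pos: [0.4795, -0.3908, 0.0568]
eef_rot: [0.843, 0.538, -0.002, -0.001]
contact_force: [-0.5, -0.3, -2.0]
opening: 0.223
clock: 7.0
tool_pos: [0.4816, -0.3922, 0.0785]
eef_rot: [0.843, 0.538, -0.001, 0.002]
contact_force: [0.3, -0.5, -1.9]
opening: 0.221
t=7.05 pos [ 0.4815 -0.3922  0.078 ] mm [345.4  21.2   8.9] deg [ 0.17  0.19 -0.04] F [-0.4  0.4 -1.4] op 19.4
```

View pics/w7.png

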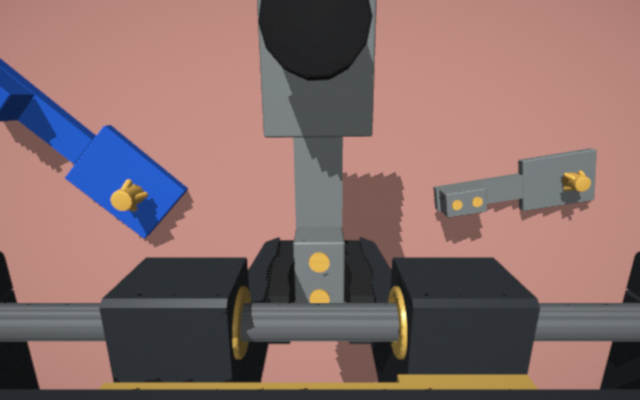

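The plate is lifted level with the cap on. I'll carry it ahead, then turn.

```bash
python3 -m creep '[10,1,0,0,0,0,20,1,0,0,0,0,27,2,0,0,0,0,27,2,0,0,0,0,27,2,0,0,0,0]';python3 -m creep '[27,2,0,0,0,0,27,2,0,0,0,-2,20,1,0,0,0,-4,10,0,0,0,0,-4,5,0,0,0,0,-4]';python3 -m creep '[0,0,0,0,0,-4,0,0,0,0,0,-4,0,0,0,0,0,-4,0,0,0,0,0,-2,0,0,0,0,0,0]'; python3 - <<'E'
from h import *
w=save('wrist','w8')
need((.6464,-.088,.078),98.7)
E
```

```text
clock: 7.47
tool_pos: [0.5316, -0.2989, 0.0748]
eef_rot: [0.847, 0.531, -0.005, 0.002]
contact_force: [0.3, -0.1, -2.3]
opening: 0.223
clock: 7.88
tool_pos: [0.5776, -0.2012, 0.0706]
eef_rot: [0.769, 0.639, -0.003, -0.003]
contact_force: [-0.2, 0.3, -2.1]
opening: 0.221
clock: 8.3
tool_pos: [0.5783, -0.189, 0.067]
eef_rot: [0.676, 0.737, -0.001, -0.007]
contact_force: [-0.2, 0.8, -2.4]
opening: 0.223
t=8.35 pos [ 0.5783 -0.1888  0.0669] mm [ 94.7  76.4 -11. ] deg [-0.64 -0.61 -3.78] F [ 0.4  0.3 -2.8] op 19.6
```

View pics/w8.png

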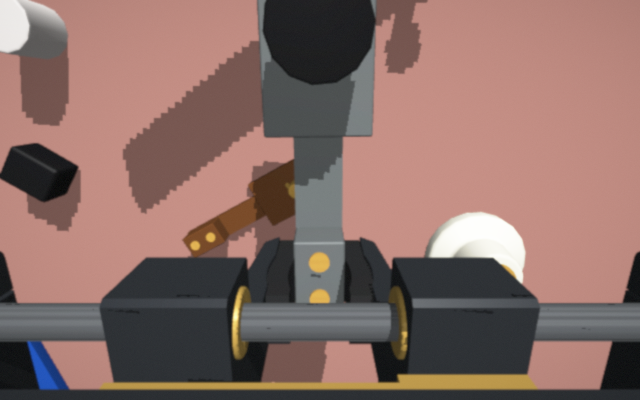

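```bash
python3 -m creep '[10,5,-5,-0.3,-0.3,-2,15,10,-5,-0.3,-0.3,-2,20,15,-2,0,0,0,20,16,-2,0,0,0,15,15,0,0,0,0]';python3 -m creep '[8,10,0,0,0,0,4,5,0,0,0,0,0,0,0,0,0,0]'; python3 - <<'E'
from h import *
w=save('wrist','w9')
need((.6464,-.088,.078),98.7)
E
```

```text
clock: 8.77
tool_pos: [0.6253, -0.101, 0.0801]
eef_rot: [0.651, 0.759, -0.004, -0.001]
contact_force: [0.3, 0.4, -1.4]
opening: 0.225
clock: 9.02
tool_pos: [0.6424, -0.0759, 0.0812]
eef_rot: [0.647, 0.762, -0.0, -0.001]
contact_force: [-0.0, 0.6, -1.3]
opening: 0.221
t=9.07 pos [ 0.6417 -0.0768  0.0811] mm [-11.8   2.8   3. ] deg [-0.13 -0.04  0.57] F [ 0.4  0.8 -2.1] op 19.7
```

View pics/w9.png

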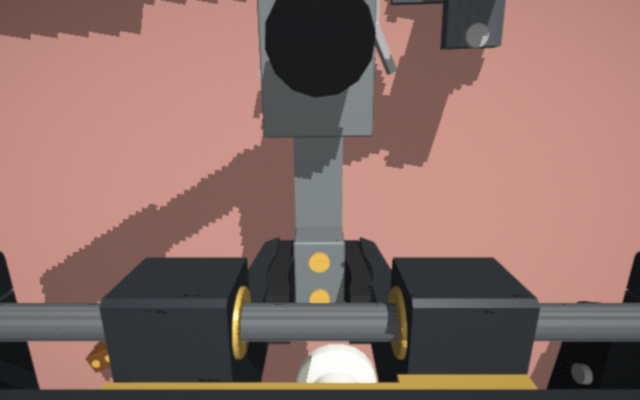

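The cap's rear rim moved from about row 81 to row 97. I'll check whether it has settled or tipped.

```bash
python3 -m creep '[0,0,0,0,0,0,0,0,0,0,0,0]'; python3 - <<'E'
from h import *
w=save('wrist','w10',(200,0,440,140),3.3)
save('scene','s10',(290,160,400,260),7)
need((.6464,-.088,.078),98.7)
E
```

```text
clock: 9.23
tool_pos: [0.6401, -0.0795, 0.0806]
eef_rot: [0.648, 0.761, -0.002, -0.001]
contact_force: [-0.3, 0.4, -1.8]
opening: 0.221
t=9.33 pos [ 0.64   -0.0803  0.0805] mm [-8.6  5.1  2.5] deg [-0.31  0.12  0.4 ] F [-0.  -0.8 -1.9] op 19.4
```

View pics/w10.png

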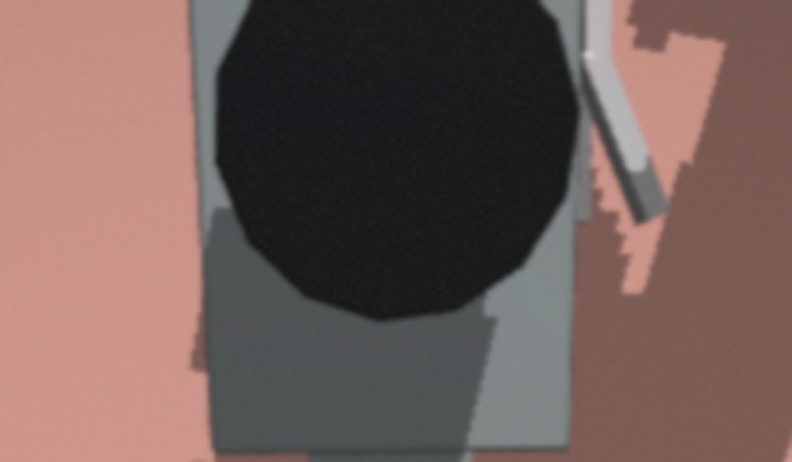

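View pics/s10.png

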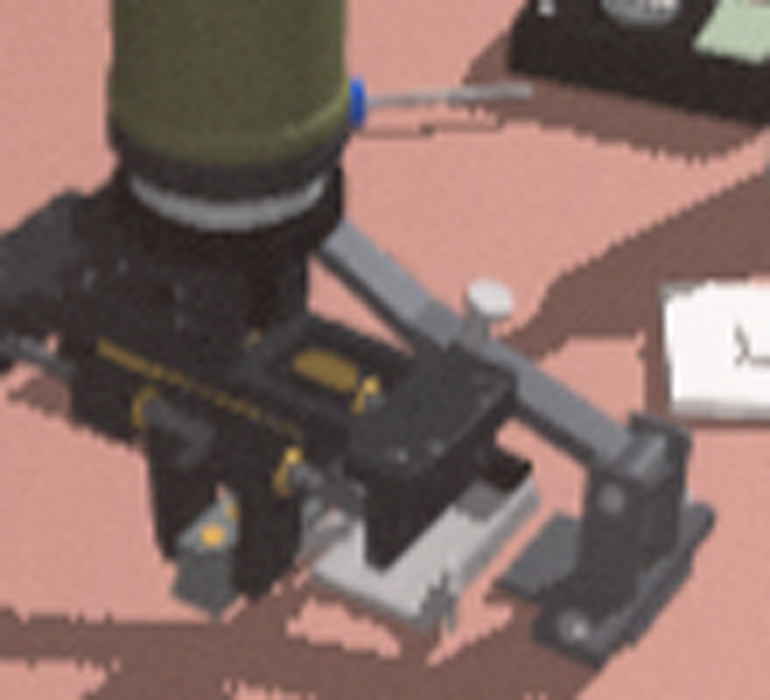

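```bash
python3 - <<'E'
from h import *
w=snapshot('wrist')
o=[]
for n in('w4','w8','x'):
    a=cv2.imread(f'pics/{n}.png') if n!='x' else w['color'][:,:,::-1]
    a=a[0:140,240:400].astype(float)/255
    a=np.clip(a*1.0,0,1)**.4
    o.append(cv2.resize((a*255).astype(np.uint8),(264,231),interpolation=cv2.INTER_CUBIC))
cv2.imwrite('pics/cmp.png',np.hstack(o))
t=save('top','t11',(230,130,400,260),4.5)
E
```

```text
(no output)
```

View pics/cmp.png

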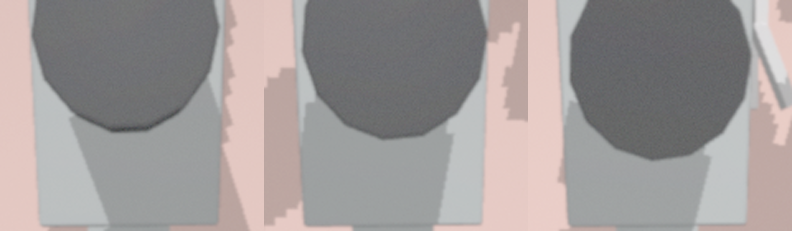

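View pics/t11.png

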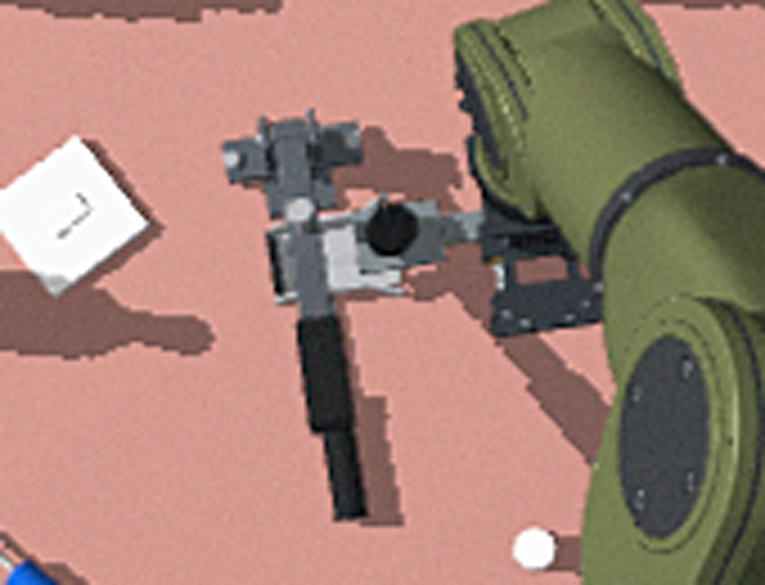

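The top view shows the cap still over the stud, near (317,181), but it's leaning or slid about 5 mm rearward after the forward accelerations. I'll back off with a brisk start and a soft stop to coax it upright.

```bash
python3 -m creep '[-16,2,0,0,0,0,-14,1,0,0,0,0,-10,1,0,0,0,0,-7,0,0,0,0,0,-4,0,0,0,0,0]'; python3 -m creep '[-2,0,0,0,0,0,0,0,0,0,0,0]'; python3 - <<'E'
from h import *
w=snapshot('wrist')
o=[]
for n in('w4','w9','x'):
    a=cv2.imread(f'pics/{n}.png') if n!='x' else w['color'][:,:,::-1]
    a=a[0:140,240:400].astype(float)/255
    o.append(cv2.resize((a**.4*255).astype(np.uint8),(264,231),interpolation=cv2.INTER_CUBIC))
cv2.imwrite('pics/cmp2.png',np.hstack(o))
need((.6464,-.088,.078),98.7)
E
```

```text
clock: 9.85
tool_pos: [0.6521, -0.1327, 0.0806]
eef_rot: [0.649, 0.761, -0.002, -0.002]
contact_force: [0.6, 0.2, -2.3]
opening: 0.227
clock: 10.02
tool_pos: [0.6522, -0.1372, 0.0804]
eef_rot: [0.65, 0.76, -0.003, -0.001]
contact_force: [0.3, -0.4, -1.9]
opening: 0.222
t=10.07 pos [ 0.6521 -0.1368  0.0804] mm [49.1  2.   2.3] deg [-0.35  0.08  0.25] F [-0.3 -0.3 -1.6] op 19.7
```

View pics/cmp2.png

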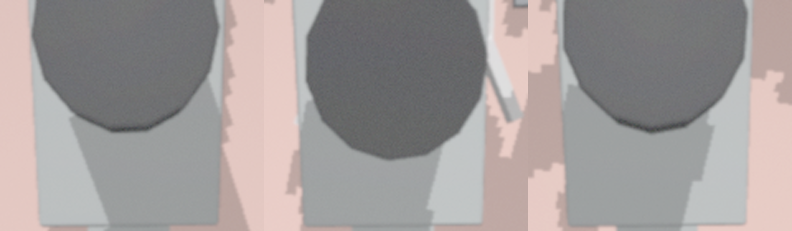

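The cap is upright again: its rear side wall is visible, as at the start. I'll go forward gently now.

```bash
python3 -m creep '[2,0,1,-0.1,0,0,4,0.5,1,-0.2,0,0.2,5,0.5,0,0,0,0,6,0.5,0,0,0,0,6,0,0,0,0,0]'; python3 -m creep '[6,0,0,0,0,0,5,0,0,0,0,0,4,0,0,0,0,0,3,0,0,0,0,0,2,0,0,0,0,0]'; python3 -m creep '[1,0,0,0,0,0,0,0,0,0,0,0]'; python3 - <<'E'
from h import *
w=save('wrist','w12')
q=(.622,.066,.157);c,n=np.cos(q[2]),np.sin(q[2])
W=lambda x,y,z:(q[0]+(c*x-n*y)/1e3,q[1]+(n*x+c*y)/1e3,z/1e3)
P=[W(-34,-62,18),W(34,-62,18),W(24,-38,18),W(-24,-38,18),W(24,20,18),W(-24,20,18)]
R_,p,s=axes()
P+=[p+R_@np.array(v)/1e3 for v in((91.5,0,-30.5),(113.5,22,-.5),(113.5,-22,-.5))]
save('top','t12',(250,130,390,230),5.7,P)
need((.6464,-.088,.078),98.7)
E
```

```text
clock: 10.48
tool_pos: [0.6495, -0.11, 0.0781]
eef_rot: [0.651, 0.759, -0.0, -0.0]
contact_force: [0.3, -0.1, -1.4]
opening: 0.225
clock: 10.9
tool_pos: [0.6461, -0.0833, 0.0785]
eef_rot: [0.649, 0.761, 0.001, -0.001]
contact_force: [-0.2, -0.2, -1.0]
opening: 0.22
clock: 11.07
tool_pos: [0.6459, -0.0815, 0.0786]
eef_rot: [0.648, 0.761, 0.001, -0.001]
contact_force: [0.1, 0.4, -1.8]
opening: 0.224
t=11.17 pos [ 0.6459 -0.082   0.0786] mm [-6.  -0.5  0.6] deg [-0.01 -0.15  0.45] F [-0.4  0.2 -2.7] op 19.9
```

View pics/w12.png

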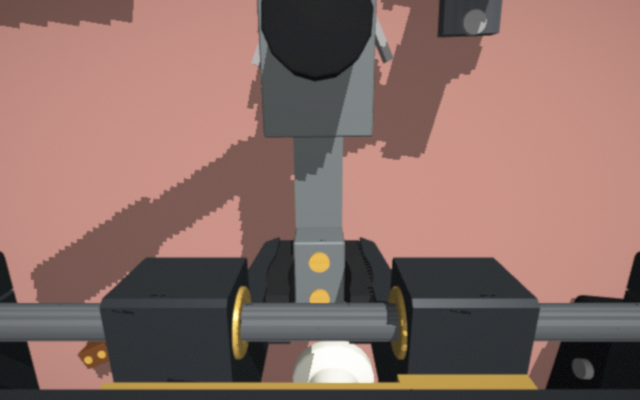

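View pics/t12.png

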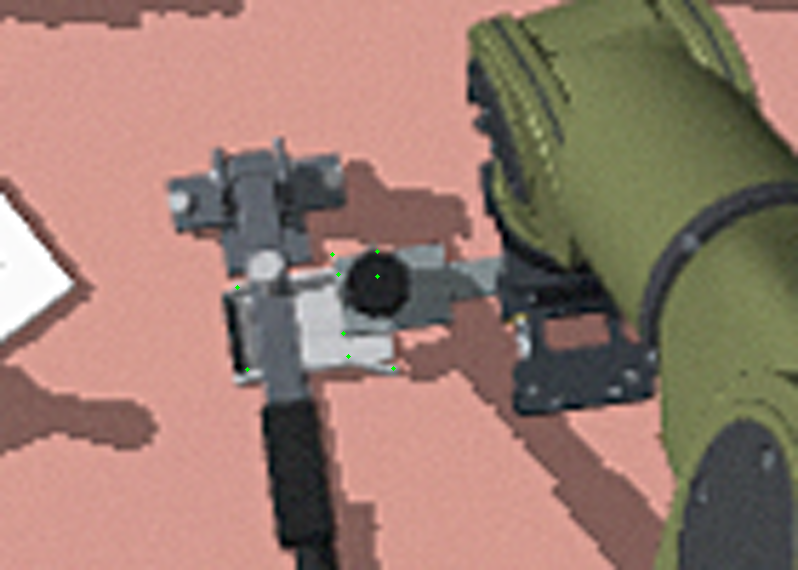

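The wrist view shows the rail tips at (257,55) and (385,55), symmetric about the head (262–374). The model points also agree in the top view. I'll back off 8 mm and lower the plate.

```bash
python3 -m creep '[-2,0,3,0,0,0.2,-2,0,6,0,-0.1,0.2,-2,0,9,0,0,0,-1,0,9,0,0,0,0,0,8,0,0,0]'; python3 -m creep '[0,0,7,0,0,0,0,0,5,0,0,0,0,0,3,0,0,0,0,0,0,0,0,0]'; python3 - <<'E'
from h import *
w=save('wrist','w13')
need((.6464,-.089,.0155),98.7)
E
```

```text
clock: 11.58
tool_pos: [0.6485, -0.0921, 0.042]
eef_rot: [0.653, 0.758, 0.001, 0.002]
contact_force: [-0.2, -0.6, -2.3]
opening: 0.227
clock: 11.92
tool_pos: [0.6459, -0.0925, 0.0211]
eef_rot: [0.653, 0.758, -0.001, -0.001]
contact_force: [-0.1, 0.1, -2.0]
opening: 0.223
t=11.97 pos [ 0.646  -0.0924  0.0214] mm [3.3 0.9 5.9] deg [-0.17  0.02 -0.18] F [-0.1  0.  -2.3] op 19.7
```

View pics/w13.png

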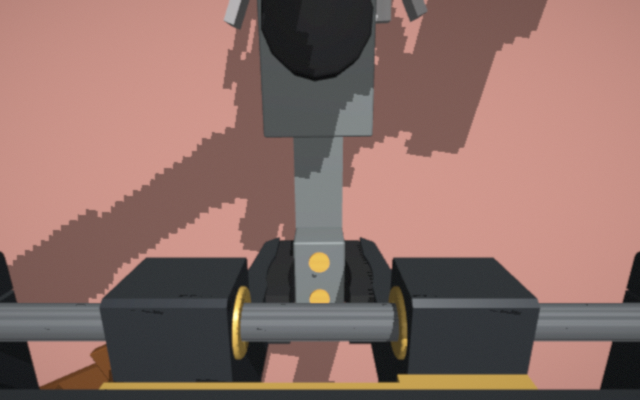

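```bash
python3 -m creep '[0,1.5,2,0,0,0,0,0,1,0,0,0,0,0,0,0,0,0]'; python3 - <<'E'
from h import *
q=(.622,.066,.157);c,n=np.cos(q[2]),np.sin(q[2])
W=lambda x,y,z:(q[0]+(c*x-n*y)/1e3,q[1]+(n*x+c*y)/1e3,z/1e3)
P=[W(-34,-62,18),W(34,-62,18),W(-34,-62,6),W(34,-62,6)]
w=save('wrist','w14',(200,0,440,140),3.3,P);print(proj(w,P))
t=save('top','t14',(290,160,350,200),13)
need((.6464,-.089,.0155),98.7)
E
```

```text
clock: 12.22
tool_pos: [0.6485, -0.0917, 0.019]
eef_rot: [0.653, 0.758, -0.001, -0.0]
contact_force: [-0.3, 0.5, -2.5]
opening: 0.226
[[222.1922  17.417 ]
 [404.8402  15.6697]
 [229.9236  23.4757]
 [398.0653  21.8766]]
t=12.32 pos [ 0.6486 -0.0917  0.0192] mm [ 3.  -1.8  3.7] deg [-0.05  0.02 -0.16] F [-0.6 -0.7 -2.8] op 19.9
```

View pics/w14.png

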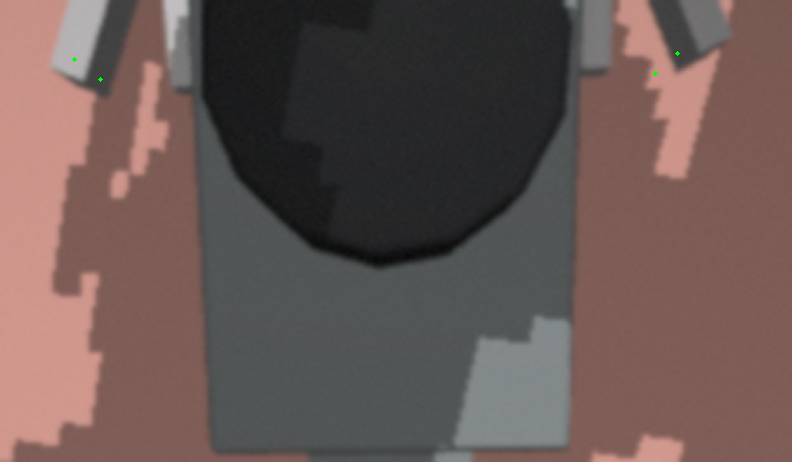

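View pics/t14.png

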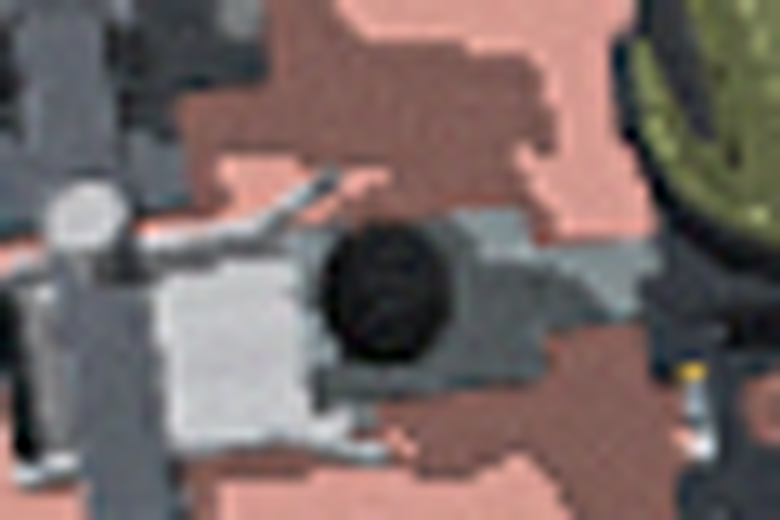

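```bash
python3 - <<'E'
from h import *
w=snapshot('wrist');R_,p,s=axes()
for n,a,b,z in(('bed',(252.1,26.7),(384.2,21.2),.006),('tip low',(231.2,28.8),(406.7,21.2),.008),('tip top inner',(239,1),(398,1),.018)):
    A,B=onz(w,a,z),onz(w,b,z);d=B-A;m=(A+B)/2
    print(n,A,B,'w',np.linalg.norm(d),'yaw',np.degrees(np.arctan2(d[1],d[0])),'mid tool',(R_.T@(m-p))*1e3)
h=[onz(w,(200+x/3.3,y/3.3),.0115+.0192) for x,y in((213,450),(569,447))];print('head rear mid tool',[(R_.T@(v-p))*1e3 for v in h])
E
```

```text
bed [ 0.6072 -0.0004  0.006 ] [0.6598 0.0095 0.006 ] w 0.05357075695626803 yaw 10.680399482651904 mid tool [97.5629 -0.5857 13.1661]
tip low [ 0.5993 -0.0027  0.008 ] [0.6684 0.0105 0.008 ] w 0.07033086840543887 yaw 10.769581644545566 mid tool [96.8339 -0.3051 11.1661]
tip top inner [0.6039 0.0059 0.018 ] [0.6619 0.0146 0.018 ] w 0.05863213366218047 yaw 8.497603455369052 mid tool [103.2506  -0.3664   1.1639]
head rear mid tool [array([ 55.1421, -20.4356, -11.5007]), array([ 55.464 ,  19.6329, -11.538 ])]
```

Bed width measures 53.6 mm and the rail mouth 70 mm, both consistent with the given sizes. The lateral offset is about 0, the travel to the seat is about 68 mm, and the bed yaw is about 10°. I'll trim by 1°, then lower and advance.

```bash
python3 -m creep '[0,1,2,0,0,-0.6,0,0.8,1.5,0,0,-0.4,0,0,1,0,0,0,0,0,0,0,0,0]'; python3 - <<'E'
from h import *
w=save('wrist','w15',(200,0,440,140),3.3)
need((.6464,-.089,.0155),99.8)
E
```

```text
clock: 12.7
tool_pos: [0.6509, -0.0916, 0.0149]
eef_rot: [0.645, 0.764, -0.0, 0.0]
contact_force: [-0.4, -0.1, -2.2]
opening: 0.223
t=12.75 pos [ 0.6509 -0.0917  0.015 ] mm [ 3.4 -4.  -0.5] deg [ 0.01  0.04 -0.17] F [-0.4 -0.2 -2.6] op 19.8
```

View pics/w15.png

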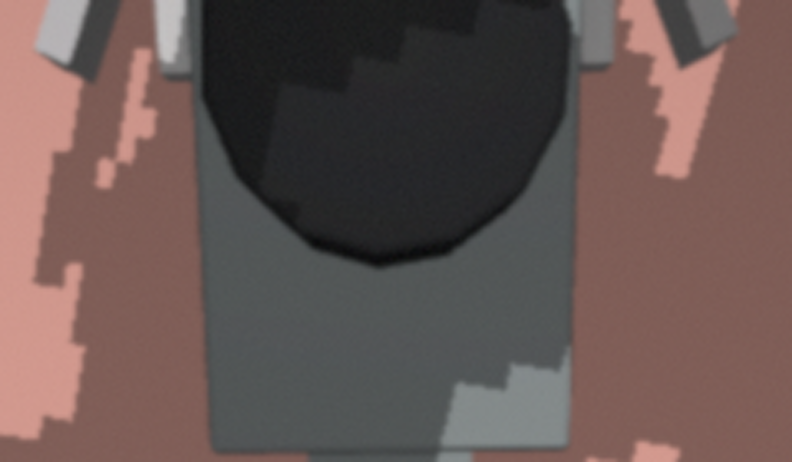

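The head is now centred between the rails (386 against 388) and nearly parallel to them. I'll advance gently.

```bash
python3 -m creep '[2,0,0,0,0,-0.3,3,0,0,0,0,0,4,0,0,0,0,0,4,0,0,0,0,0,3,0,0,0,0,0]';python3 -m creep '[2,0,0,0,0,0,1,0,0,0,0,0,0,0,0,0,0,0]'; python3 - <<'E'
from h import *
w=save('wrist','w16',(200,0,440,140),3.3)
need((.6464,-.089,.0155),99.8)
E
```

```text
clock: 13.17
tool_pos: [0.6479, -0.0752, 0.015]
eef_rot: [0.643, 0.765, -0.0, 0.0]
contact_force: [-0.4, 0.2, -2.4]
opening: 0.221
clock: 13.42
tool_pos: [0.6472, -0.0697, 0.0152]
eef_rot: [0.643, 0.766, 0.0, 0.0]
contact_force: [-0.9, -0.6, -2.9]
opening: 0.224
t=13.47 pos [ 0.6472 -0.0698  0.0152] mm [-18.8  -4.1  -0.4] deg [ 0.02 -0.01  0.23] F [ 0.3  0.1 -2.7] op 19.7
```

View pics/w16.png

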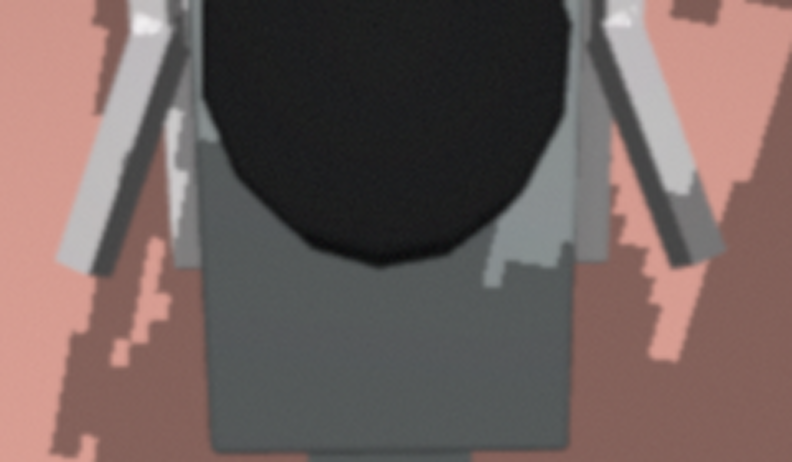

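Aligned, with the head's front inside the narrow rails and no contact force. Continuing.

```bash
python3 -m creep '[2,0.3,0,0,0,0,3,0,0,0,0,0,4,0,0,0,0,0,4,0,0,0,0,0,3,0,0,0,0,0]';python3 -m creep '[2,0,0,0,0,0,1,0,0,0,0,0,0,0,0,0,0,0]'; python3 - <<'E'
from h import *
w=save('wrist','w17')
s=save('scene','s17',(290,160,400,260),7)
need((.6464,-.089,.0155),99.8)
E
```

```text
clock: 13.88
tool_pos: [0.6447, -0.0544, 0.0151]
eef_rot: [0.643, 0.765, -0.0, 0.0]
contact_force: [0.8, -0.4, -2.3]
opening: 0.223
clock: 14.13
tool_pos: [0.6439, -0.0492, 0.0152]
eef_rot: [0.643, 0.766, 0.0, 0.0]
contact_force: [-0.3, 0.2, -2.8]
opening: 0.223
t=14.23 pos [ 0.644  -0.0497  0.0151] mm [-39.1  -4.5  -0.4] deg [0.02 0.02 0.18] F [-0.2 -0.4 -2.6] op 19.3
```

View pics/w17.png

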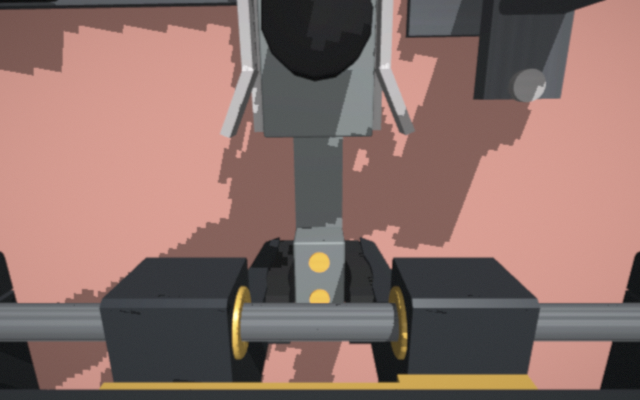

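View pics/s17.png

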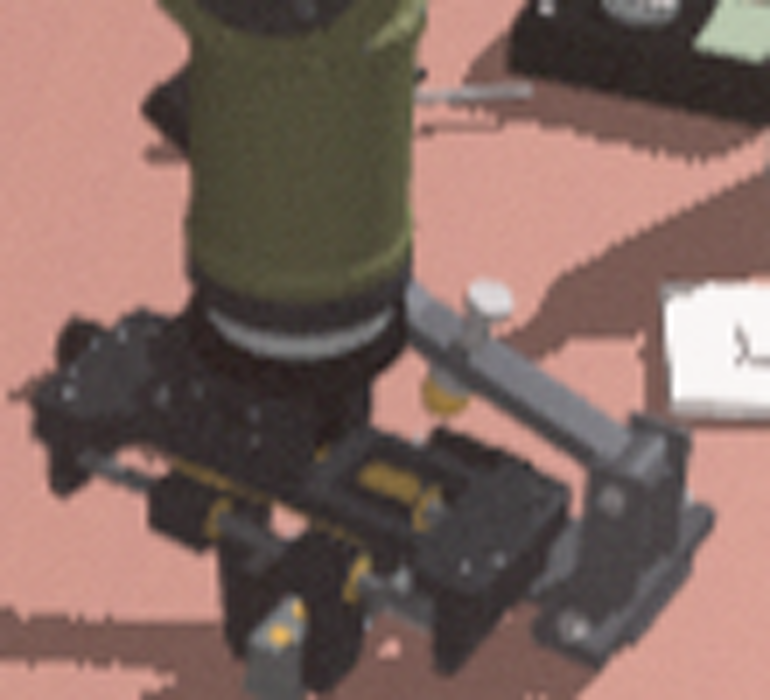

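```bash
python3 -m creep '[2,0.2,0.4,0,0,0,3,0,0.4,0,0,0,3,0,0,0,0,0,3,0,0,0,0,0,2,0,0,0,0,0]';python3 -m creep '[1,0,0,0,0,0,0,0,0,0,0,0]'; python3 - <<'E'
from h import *
w=save('wrist','w18')
need((.6509,-.0917,.0155),99.8)
E
```

```text
clock: 14.65
tool_pos: [0.6419, -0.0374, 0.0141]
eef_rot: [0.644, 0.765, -0.0, 0.001]
contact_force: [0.1, 0.4, -2.9]
opening: 0.215
clock: 14.82
tool_pos: [0.6415, -0.0351, 0.0142]
eef_rot: [0.643, 0.766, -0.0, 0.0]
contact_force: [-0.5, 0.5, -2.0]
opening: 0.223
t=14.87 pos [ 0.6416 -0.0352  0.0142] mm [-57.3  -0.5  -1.3] deg [0.02 0.03 0.13] F [ 0.  -0.2 -2.3] op 20.1
```

View pics/w18.png

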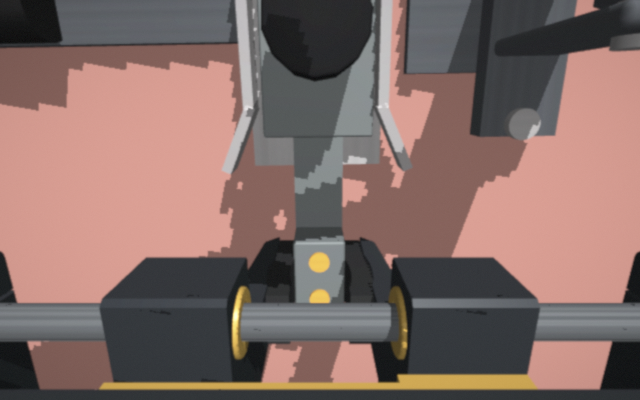

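```bash
python3 - <<'E'
from h import *
w=snapshot('wrist');R_,p,s=axes()
for uv in((256,164),(380,164)): print(R_.T@(onz(w,uv,.006)-p)*1e3)
for uv in((264,136),(373,136)): print(R_.T@(onz(w,uv,.0065+.008)-p)*1e3)
E
```

```text
[ 41.2373 -27.6581   8.1048]
[41.2204 26.2803  8.1217]
[ 54.2717 -22.3692  -0.4042]
[54.2597 21.4765 -0.3905]
```

```bash
python3 -m creep '[2,0,0.4,0,0,0,2,0,0,0,0,0,1,0,0,0,0,0,0,0,0,0,0,0]'; python3 -m creep '[1,0,0,0,0,0,0,0,0,0,0,0]'
```

```text
clock: 15.25
tool_pos: [0.641, -0.0311, 0.0139]
eef_rot: [0.644, 0.765, -0.0, 0.001]
contact_force: [-0.0, -0.2, -2.7]
opening: 0.224
clock: 15.42
tool_pos: [0.6409, -0.0299, 0.014]
eef_rot: [0.644, 0.765, -0.0, 0.001]
contact_force: [-1.1, 0.2, -1.8]
opening: 0.223
```

About 5.6 mm remain by the mouth and head edges. I'll take small steps and watch the force.

```bash
for i in 1; do python3 -m creep '[1.5,0,0,0,0,0,1,0,0,0,0,0,0,0,0,0,0,0]'; done;  python3 -m creep '[1.2,0,0,0,0,0,0,0,0,0,0,0]'; python3 -m creep '[1,0,0,0,0,0,0,0,0,0,0,0]'
```

```text
clock: 15.67
tool_pos: [0.6404, -0.0273, 0.0139]
eef_rot: [0.644, 0.765, -0.0, 0.001]
contact_force: [-0.4, 0.9, -2.0]
opening: 0.223
clock: 15.83
tool_pos: [0.6402, -0.026, 0.0139]
eef_rot: [0.644, 0.765, -0.0, 0.001]
contact_force: [0.3, 0.2, -2.2]
opening: 0.224
clock: 16.0
tool_pos: [0.64, -0.0248, 0.0139]
eef_rot: [0.644, 0.765, -0.0, 0.001]
contact_force: [-0.2, 0.4, -2.3]
opening: 0.226
```

```bash
python3 -m creep '[0.8,0,0,0,0,0,0,0,0,0,0,0]';  python3 -m creep '[0.8,0,0,0,0,0,0,0,0,0,0,0]'; python3 - <<'E'
from h import *
w=save('wrist','w19')
need((.6509,-.0917,.0155),99.8)
snapshot('wrist');need((.6509,-.0917,.0155),99.8)
E
```

```text
clock: 16.17
tool_pos: [0.6399, -0.0242, 0.014]
eef_rot: [0.644, 0.765, -0.0, 0.001]
contact_force: [0.0, 0.1, -2.1]
opening: 0.221
clock: 16.33
tool_pos: [0.6399, -0.0241, 0.014]
eef_rot: [0.644, 0.765, -0.001, 0.001]
contact_force: [-0.8, 0.1, -1.8]
opening: 0.225
t=16.38 pos [ 0.6399 -0.0241  0.014 ] mm [-68.5  -0.6  -1.3] deg [ 0.06  0.16 -0.  ] F [-0.2 -0.6 -1.9] op 19.9
t=16.43 pos [ 0.6399 -0.0241  0.014 ] mm [-68.5  -0.7  -1.3] deg [0.06 0.16 0.  ] F [ 0.8 -0.7 -2.2] op 19.6
```

View pics/w19.png

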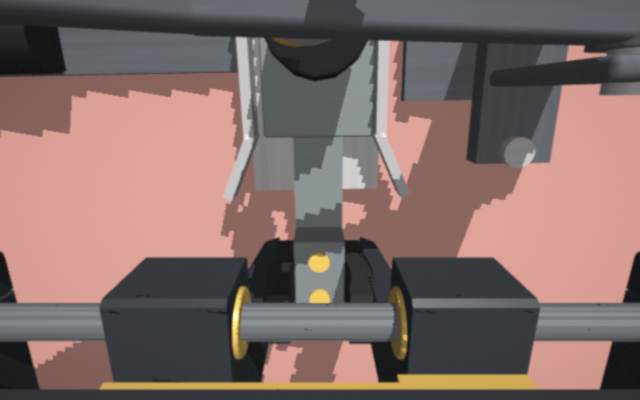

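```bash
python3 -m creep '[1.5,0,0,0,0,0]'; python3 - <<'E'
from h import *
for i in range(4):
    s=get_state();print(s['tool_pos'],s['contact_force'],s['moment']);snapshot('wrist')
w=snapshot('wrist');R_,p,s=axes()
for uv in((255,190),(379,190)): print(R_.T@(onz(w,uv,.006)-p)*1e3)
for uv in((264,136),(373,136)): print(R_.T@(onz(w,uv,.014)-p)*1e3)
E
```

```text
clock: 16.52
tool_pos: [0.6398, -0.0238, 0.014]
eef_rot: [0.644, 0.765, -0.001, 0.002]
contact_force: [1.1, -3.7, -1.0]
opening: 0.223
[ 0.6398 -0.0238  0.014 ] [ 1.1365 -3.7434 -1.0077] [-0.8303 -0.3016  0.0069]
[ 0.6399 -0.0237  0.0141] [-0.1822 -2.7545 -1.1853] [-0.7282 -0.261   0.0592]
[ 0.6399 -0.0237  0.0141] [ 0.4834 -3.0727 -0.2537] [-0.721  -0.3016  0.0821]
[ 0.6399 -0.0237  0.0141] [-0.2787 -3.5742 -1.9758] [-0.8528 -0.2566  0.0756]
[ 29.2864 -28.638    7.9191]
[29.2463 26.34    7.9807]
[ 53.9442 -22.4022  -0.1787]
[53.9209 21.507  -0.1296]
```

Contact is confirmed: about 3.3 N against the end stop, and the stud computes within 1 mm of the seat. I'll release and back away along -x.

```bash
python3 -m creep '[-0.3,0,0,0,0,0,0,0,0,0,0,0,0,0,0,0,0,0]' 45 20; python3 -m creep '[0,0,0,0,0,0,0,0,0,0,0,0]';  python3 - <<'E'
from h import *
w=save('wrist','w20')
need((.6509,-.0917,.0155),99.8)
E
```

```text
clock: 17.02
tool_pos: [0.6401, -0.0208, 0.0146]
eef_rot: [0.644, 0.765, 0.001, 0.001]
contact_force: [0.4, 1.2, -0.2]
opening: 0.425
clock: 17.18
tool_pos: [0.64, -0.0186, 0.0148]
eef_rot: [0.644, 0.765, 0.002, 0.0]
contact_force: [-0.4, 0.9, 0.5]
opening: 0.51
t=17.23 pos [ 0.64   -0.0185  0.0148] mm [-74.   -1.8  -0.9] deg [ 0.19 -0.17  0.09] F [-0.  -0.8 -0.3] op 45.0
```

View pics/w20.png

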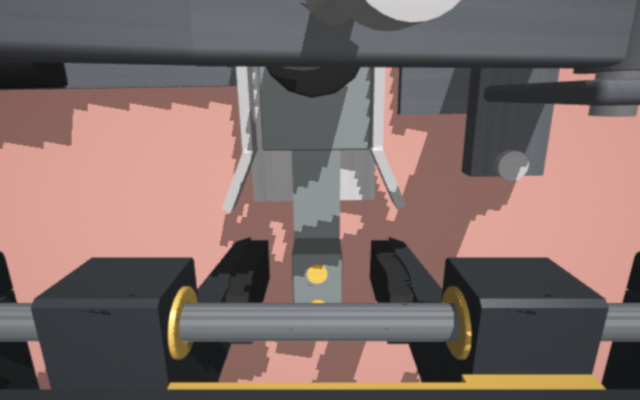

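```bash
python3 -m creep '[-10,-0.5,0,0,0,0,-15,0,0,0,0,0,-15,0,0,0,0,0,-15,0,0,0,0,0,-10,0,0,0,0,0]'; python3 -m creep '[-5,0,0,0,0,0,0,0,0,0,0,0]';  python3 - <<'E'
from h import *
w=save('wrist','w21')
need((.6509,-.0917,.0155),99.8)
t=save('top','t21',(250,130,390,230),5.7)
E
```

```text
clock: 17.65
tool_pos: [0.6515, -0.085, 0.0146]
eef_rot: [0.642, 0.767, 0.003, -0.001]
contact_force: [-0.2, -0.3, 0.6]
opening: 0.515
clock: 17.82
tool_pos: [0.6524, -0.097, 0.0143]
eef_rot: [0.644, 0.765, 0.001, 0.001]
contact_force: [-0.2, -0.3, -0.2]
opening: 0.511
t=17.87 pos [ 0.6522 -0.0965  0.0142] mm [ 4.9 -0.5 -1.3] deg [ 0.15 -0.06  0.01] F [-0.1 -0.3  1. ] op 45.0
```

View pics/w21.png

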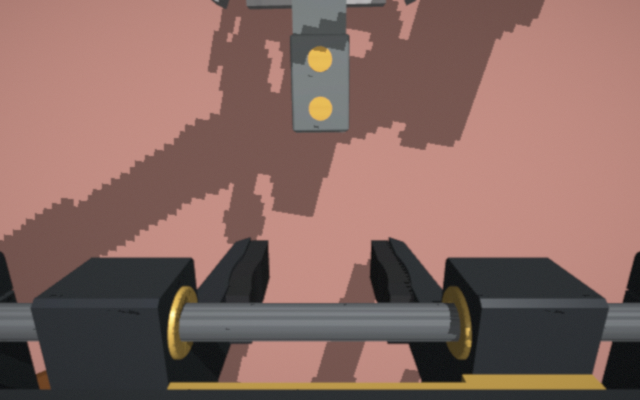

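View pics/t21.png

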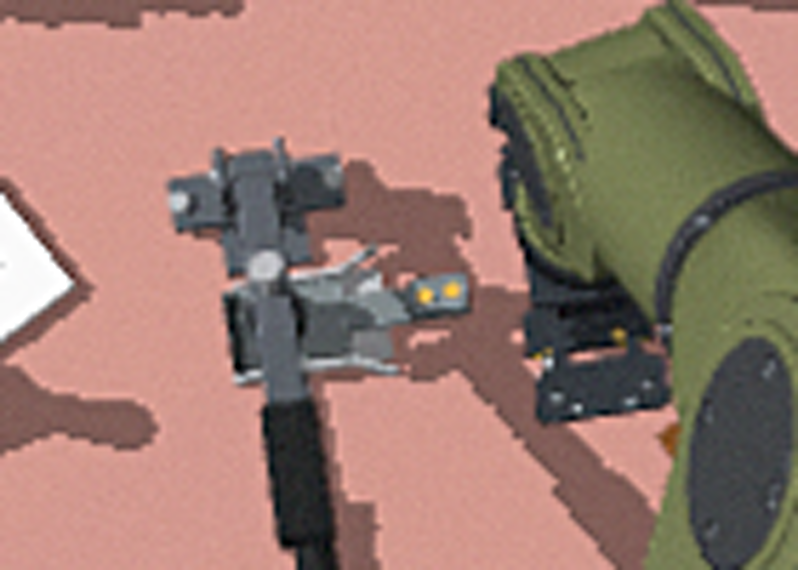

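The plate sits alone in the bed. I'll check its seating numerically while rising, then go above the grip.

```bash
python3 -m creep '[0,0,-20,0,0,0,0,0,-38,0,0,0,0,0,-38,0,0,0,0,0,-38,0,0,0,0,0,-38,0,0,0]' 0 20; python3 -m creep '[0,0,-20,0,0,0,0,0,-5,0,0,0,0,0,0,0,0,0]';  python3 - <<'E'
from h import *
w=save('wrist','w22')
need((.522,.047,.2),99.8)
t=save('top','t22',(250,130,390,230),5.7)
E
```

```text
clock: 18.33
tool_pos: [0.6447, -0.088, 0.182]
eef_rot: [0.639, 0.769, -0.003, -0.011]
contact_force: [0.4, -0.5, -0.2]
opening: 0.157
clock: 18.58
tool_pos: [0.6495, -0.0828, 0.2177]
eef_rot: [0.637, 0.771, 0.003, -0.006]
contact_force: [-0.2, 0.9, -1.0]
opening: 0.009
t=18.63 pos [ 0.6492 -0.0826  0.2169] mm [ 151.  -100.4   19.2] deg [-0.22 -0.72  1.07] F [ 0.4  0.  -0.3] op 0.4
```

View pics/w22.png

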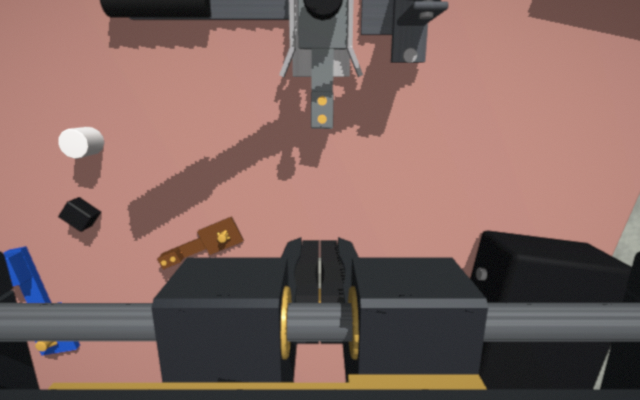

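```bash
python3 - <<'E'
from h import *
w=snapshot('wrist');R_,p,s=axes()
b=onz(w,(322,110.5),.032);m=(onz(w,(296,75),.006)+onz(w,(351,76),.006))/2
print(b,m,np.linalg.norm((b-m)[:2]))
E
python3 -m creep '[5,-15,0,0,0,1,15,-20,0,0,0,0,25,-20,0,0,0,0,30,-20,0,0,0,0,30,-15,0,0,0,0]'; python3 -m creep '[20,-8,0,0,0,0,10,-4,0,0,0,0,0,0,0,0,0,0]'; python3 - <<'E'
from h import *
w=save('wrist','w23')
need((.522,.047,.17),99)
t=save('top','t23',(250,130,390,230),5.7);s=save('scene','s23',(290,120,420,260),5.7)
E
```

```text
[ 0.6385 -0.0257  0.032 ] [0.6339 0.0053 0.006 ] 0.03130442390581775
clock: 19.15
tool_pos: [0.5353, -0.0024, 0.2043]
eef_rot: [0.65, 0.76, -0.006, -0.013]
contact_force: [0.1, 0.0, -0.1]
opening: 0.002
clock: 19.4
tool_pos: [0.5093, 0.0314, 0.2004]
eef_rot: [0.646, 0.763, -0.01, -0.019]
contact_force: [0.1, -0.8, -0.2]
opening: 0.005
t=19.45 pos [0.5101 0.0301 0.2002] mm [14.2 15.7 29.9] deg [-2.28 -0.81  0.42] F [-0.6 -0.1 -0.4] op 0.0
```

View pics/w23.png

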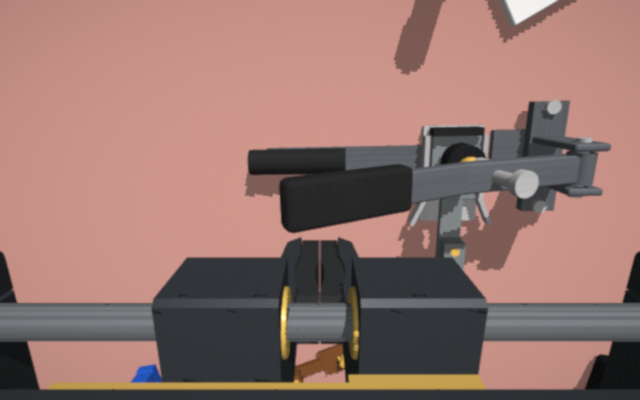

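View pics/s23.png

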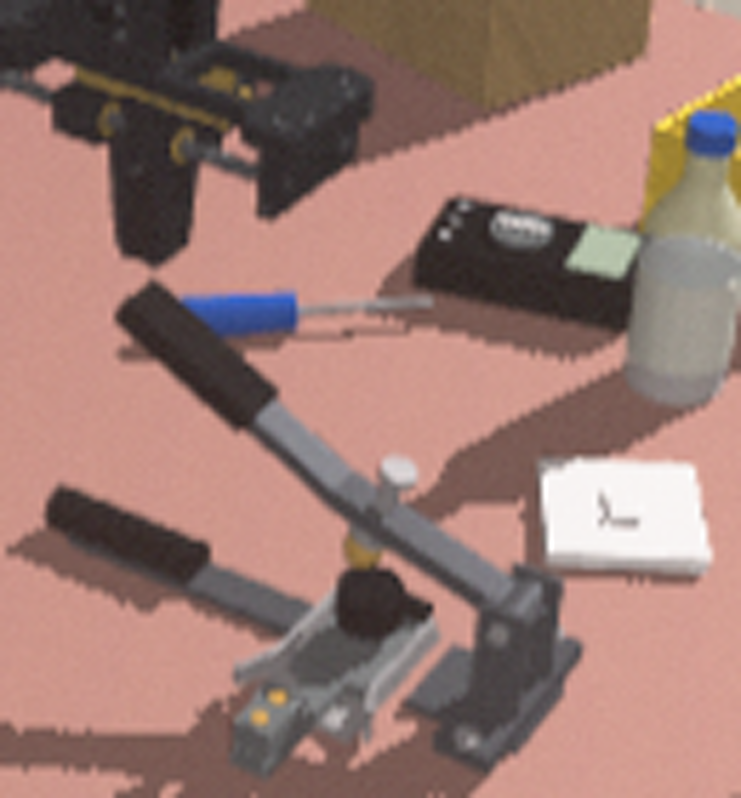

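The scene view shows the plate in the bed and the cap upright directly under the brass pad, with a small gap. The handle grip in the wrist view is centred near (347,197).

```bash
python3 - <<'E'
from h import *
w=snapshot('wrist')
X=onz(w,(347,197),.142);print(X,'far',onz(w,(287,206),.159),'near',onz(w,(408,186),.125))
need((.522,.047,.165),99)
need((X[0],X[1],.165),99)
E
```

```text
[0.5241 0.0424 0.142 ] far [0.4911 0.0362 0.159 ] near [0.5621 0.0515 0.125 ]
t=19.60 pos [0.5125 0.0276 0.2009] mm [17.1 13.8 35.7] deg [-2.08 -0.74  0.1 ] F [ 0.6 -0.9  0.7] op 0.5
t=19.60 pos [0.5125 0.0276 0.2009] mm [12.3 15.1 35.6] deg [-2.08 -0.74  0.1 ] F [ 0.6 -0.9  0.7] op 0.5
```

```bash
python3 -m creep '[5,4,4,-1,-0.4,0,5,4,6,-1,-0.3,0,3,3,6,0,0,0,1,1,4,0,0,0,0,0,0,0,0,0]'; python3 - <<'E'
from h import *
snapshot('wrist')
need((.521,.044,.15),99)
E
```

```text
clock: 20.02
tool_pos: [0.5276, 0.0363, 0.1788]
eef_rot: [0.654, 0.757, 0.0, 0.002]
contact_force: [-0.8, -0.4, 0.4]
opening: 0.007
t=20.07 pos [0.5277 0.0361 0.1791] mm [ 8.9 -5.5 29. ] deg [ 0.16  0.17 -0.71] F [ 0.  -0.9 -0. ] op 0.3
```

```bash
python3 -m creep '[4,-2,5,0,0,0,4,-2,6,0,0,0,2,-1,6,0,0,0,0,0,4,0,0,0,0,0,0,0,0,0]'; python3 - <<'E'
from h import *
w=save('wrist','w24')
need((.521,.044,.15),99);s=save('scene','s24',(290,120,420,260),5.7)
need((.521,.044,.15),99)
E
```

```text
clock: 20.48
tool_pos: [0.5211, 0.0447, 0.1561]
eef_rot: [0.655, 0.756, -0.0, 0.002]
contact_force: [-1.2, -0.4, 0.2]
opening: 0.002
t=20.53 pos [0.5212 0.0448 0.1564] mm [-0.8 -0.4  6.4] deg [ 0.16  0.18 -0.83] F [ 0.8 -0.4 -0. ] op 0.8
t=20.58 pos [0.5216 0.0448 0.1567] mm [-0.7 -0.7  6.7] deg [ 0.2   0.18 -0.85] F [ 0.5  0.4 -0.4] op 0.5
```

View pics/s24.png

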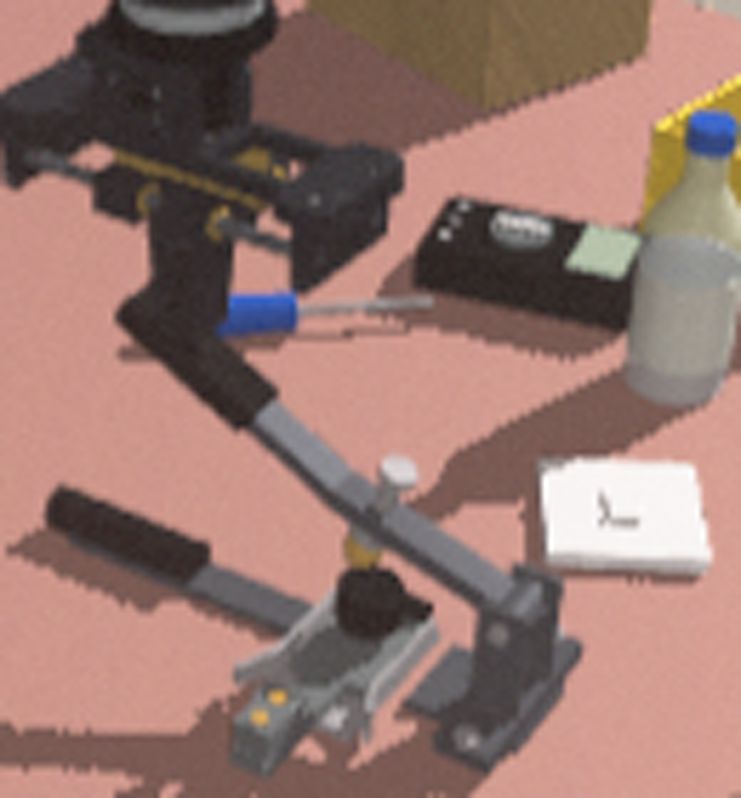

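View pics/w24.png

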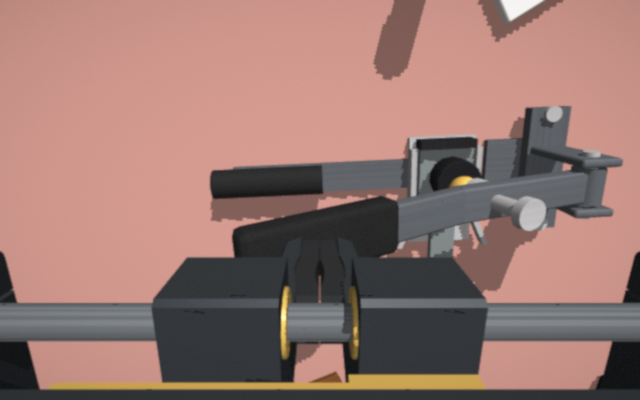

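The shut fingers stand over the grip. I'll press down in steps, checking force after each.

```bash
for i in 1; do python3 -m creep '[0,0,3,0,0,0,0,0,3,0,0,0]'|egrep 'pos|force'; python3 -m creep '[0,0,3,0,0,0,0,0,3,0,0,0]'|egrep 'pos|force'; python3 -m creep '[0,0,3,0,0,0,0,0,3,0,0,0]'|egrep 'pos|force';python3 -m creep '[0,0,3,0,0,0,0,0,3,0,0,0]'|egrep 'pos|force';done
```

```text
tool_pos: [0.5224, 0.0448, 0.1512]
contact_force: [-0.3, 0.5, 1.7]
tool_pos: [0.523, 0.0448, 0.1451]
contact_force: [-0.0, 0.0, 1.4]
tool_pos: [0.5232, 0.0447, 0.1386]
contact_force: [-0.1, 0.3, 1.3]
tool_pos: [0.5232, 0.0446, 0.132]
contact_force: [-0.6, -0.2, 1.2]
```

```bash
python3 -m creep '[0,-0.5,2,0,0,0,0,0,2,0,0,0]'|egrep 'pos|force'; python3 -m creep '[0,-0.5,2,0,0,0]'|egrep 'pos|force'; python3 -m creep '[0,-0.5,2,0,0,0]'|egrep 'pos|force';python3 -m creep '[0,-0.5,2,0,0,0]'|egrep 'pos|force';
```

```text
tool_pos: [0.5224, 0.0444, 0.1272]
contact_force: [-1.3, 0.5, 1.5]
tool_pos: [0.5219, 0.0444, 0.1249]
contact_force: [-0.4, -0.4, 3.0]
tool_pos: [0.5213, 0.0443, 0.1228]
contact_force: [-1.8, -0.4, 4.3]
tool_pos: [0.5207, 0.0441, 0.1208]
contact_force: [-0.7, -0.8, 5.8]
```

The pad met the cap at z of about 0.126, and the force is rising. I'll go in single small rows.

```bash
python3 -m creep '[0,-0.3,1.5,0,0,0]'|egrep 'pos|force'; python3 -m creep '[0,-0.3,1.5,0,0,0]'|egrep 'pos|force'
```

```text
tool_pos: [0.5204, 0.044, 0.1194]
contact_force: [-1.8, -0.7, 8.0]
tool_pos: [0.52, 0.044, 0.1182]
contact_force: [-2.3, -0.4, 9.1]
```

```bash
python3 -m creep '[0,-0.3,1.5,0,0,0]'|egrep 'pos|force'
```

```text
tool_pos: [0.5197, 0.044, 0.1171]
contact_force: [-1.6, 0.9, 10.3]
```

```bash
python3 -m creep '[0,-0.2,1.2,0,0,0]'|egrep 'pos|force'
```

```text
tool_pos: [0.5196, 0.0439, 0.1165]
contact_force: [-2.4, 0.4, 10.7]
```

```bash
python3 -m creep '[0,-0.2,1.2,0,0,0]'|egrep 'pos|force'
```

```text
tool_pos: [0.5194, 0.0439, 0.1159]
contact_force: [-2.3, 0.1, 11.3]
```

```bash
python3 -m creep '[0,-0.2,1.2,0,0,0]'|egrep 'pos|force'
```

```text
tool_pos: [0.5193, 0.0439, 0.1155]
contact_force: [-2.1, -0.7, 11.8]
```

```bash
python3 -m creep '[0,-0.2,1.5,0,0,0]'|egrep 'pos|force'
```

```text
tool_pos: [0.5192, 0.0439, 0.1148]
contact_force: [-1.9, -0.4, 12.9]
```

```bash
python3 -m creep '[0,-0.2,1.2,0,0,0]'|egrep 'pos|force'
```

```text
tool_pos: [0.519, 0.0438, 0.1144]
contact_force: [-2.6, -0.6, 12.2]
```

```bash
python3 -m creep '[0,-0.2,1.5,0,0,0]'|egrep 'pos|force'
```

```text
tool_pos: [0.5189, 0.0438, 0.1139]
contact_force: [-2.5, -0.4, 12.8]
```

```bash
python3 -m creep '[0,-0.2,1.5,0,0,0]'|egrep 'pos|force'
```

```text
tool_pos: [0.5188, 0.0438, 0.1134]
contact_force: [-2.3, 0.3, 13.3]
```

```bash
python3 -m creep '[0,-0.2,1.5,0,0,0]'|egrep 'pos|force'
```

```text
tool_pos: [0.5187, 0.0437, 0.1125]
contact_force: [-1.0, -0.2, 2.0]
```

The click came: force dropped from 13.3 to 2.0 N. I'll raise now.

```bash
python3 -m creep '[0,0,-6,0,0,0]'|egrep 'pos|force';python3 -m creep '[0,0,-8,0,0,0,0,0,-8,0,0,0,0,0,-8,0,0,0]'|egrep 'pos|force'; python3 -m creep '[0,0,-10,0,0,0,0,0,-10,0,0,0,0,0,-15,0,0,0,0,0,-15,0,0,0,0,0,-10,0,0,0]'|egrep 'pos|force'; python3 - <<'E'
from h import *
w=save('wrist','w30');s=save('scene','s30',(290,120,420,260),5.7)
need((.521,.044,.22),99)
E
```

```text
tool_pos: [0.5184, 0.0438, 0.118]
contact_force: [1.3, 0.7, 0.7]
tool_pos: [0.5194, 0.0447, 0.144]
contact_force: [0.5, 0.7, 0.7]
tool_pos: [0.5167, 0.0445, 0.2093]
contact_force: [-0.6, -0.1, 0.4]
t=23.43 pos [0.5176 0.0447 0.2095] mm [ -1.2   3.4 -10.4] deg [ 0.86  0.41 -0.85] F [ 0.3 -0.3 -0.3] op 0.2
```

View pics/s30.png

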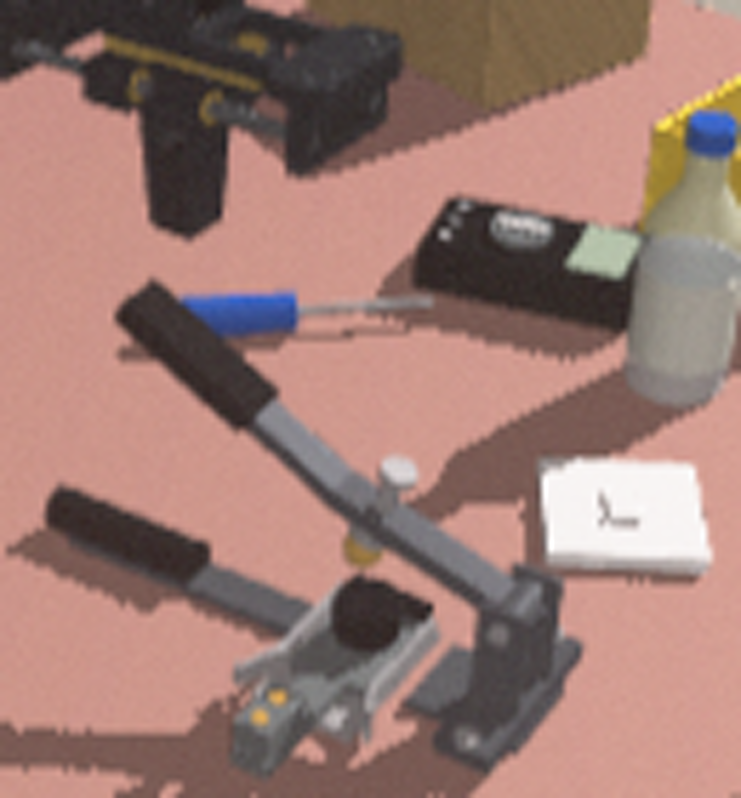

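View pics/w30.png

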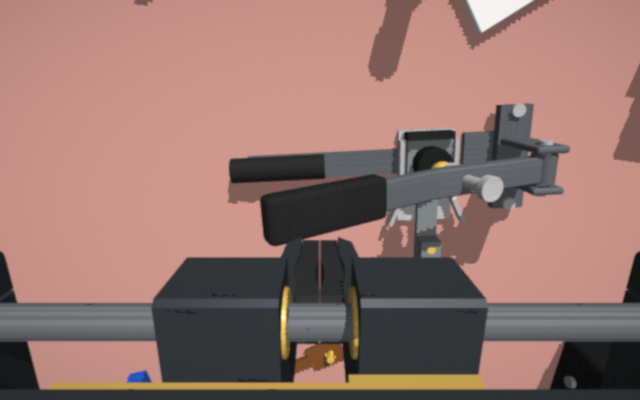

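The lever is back at its open position (same pixels as before). The cap sits lower, with a clear gap to the pad, and the plate hasn't moved. One zoom on the stop and cap, then I hand in.

```bash
python3 - <<'E'
from h import *
w=save('wrist','w31',(380,110,480,220),6)
w=snapshot('wrist')
a=cv2.imread('pics/w31.png').astype(float)/255
b=cv2.imread('pics/s30.png')[520:800,180:480].astype(float)/255
b=cv2.resize(b,(200,187)); o=np.zeros((660,800,3));o[:660,:600]=a;o[:187,600:]=b
cv2.imwrite('pics/w31g.png',cv2.resize((o[:600]**.5*255).astype(np.uint8),(800,600)))
need((.521,.044,.22),99)
E
```

```text
t=23.53 pos [0.5166 0.0443 0.2077] mm [ -1.    4.5 -12.3] deg [ 0.68  0.43 -0.84] F [ 0.4 -0.6 -0.1] op 0.4
```

View pics/w31g.png

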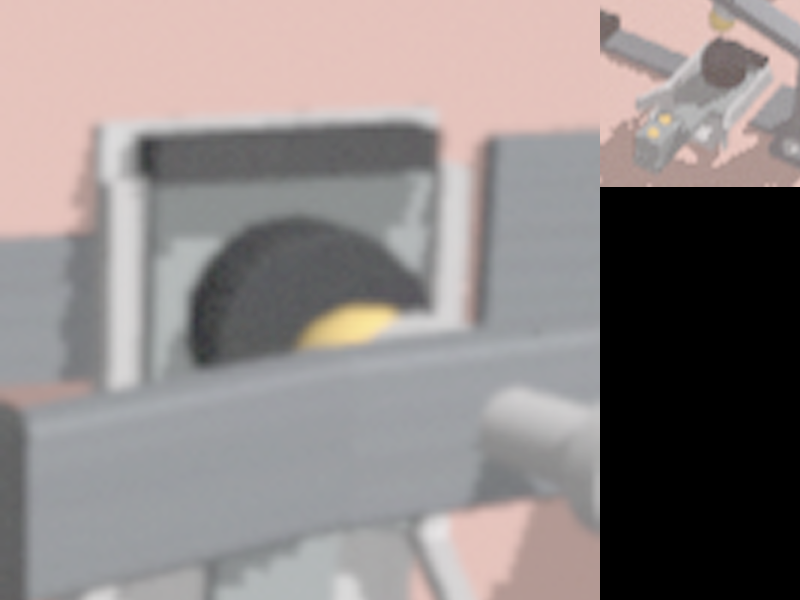

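The zoom shows the head's front edge against the black rubber face with no gap, the cap down, and the pad clear above it. I'll let it settle and hand in.

```bash
python3 -m creep '[0,0,-10,0,0,0,0,0,-5,0,0,0,0,0,0,0,0,0,0,0,0,0,0,0]'; python3 -c "
from plant import *
print(finish_job())"
```

```text
clock: 23.87
tool_pos: [0.5146, 0.0438, 0.2221]
eef_rot: [0.655, 0.756, -0.0, 0.005]
contact_force: [-0.6, -0.3, -0.3]
opening: 0.005
the job is handed in; nothing more can be done
None
```

The job is done and handed in at 23.9 s of the allowed 67 s. The hand-in gives no verdict, so what follows rests on my own checks.

- **Plate:** I carried the larger grey plate by its block and slid it between the rails until it met the end stop at about 3.3 N. Then I released it and backed away. The last pictures show its front edge against the rubber face with no visible gap.
- **Cap:** It clicked home under the pliers' pad. The force at the grip rose to 13.3 N, then dropped to 2.0 N at the click, and I raised the tool at once. It never reached the 16 N crush limit, and the cap now sits lower with the pad clear above it.
- **Handle and arm:** The handle is back at its open position, at the same pixels as before. The arm hangs clear above the grip, touching nothing.

**Checks that disagreed or went wrong:**
- **Grip position:** The cameras put the grip about 17 mm nearer the hinge than the stated 215 mm, so I pressed at the measured middle of the grip.
- **Cap leaning:** The cap leaned or slid about 5 mm rearward on its stud during the carry. I righted it with a gentle backward move and never touched it with the fingers.
- **Seating distance:** After release, the mouth-to-block distance measured 31.3 mm against a nominal 30 mm. A similar check during contact with the stop also read 0.6 mm long, so I took this as mostly calibration error.
- **Other items on the bench:** Those in my close-up views looked undisturbed, but I did not take a final whole-bench picture.

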